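Stack the filter cell in the jig and hold the height gauge at the index

ROBOT

A 6-joint arm with a two-finger parallel gripper is mounted at the origin on a cart in front of the work surface, level with it; the furniture and walls round the work are solid. World frame = base frame: x ahead of the robot, y to its left, z up, the work surface at z = 0. Lengths are in mm, angles in rad, forces in N, time in s.
With the tool pointing down it reaches from about 275 to 1000 mm from the base axis. Payload 8.4 kg.
Tool frame: the origin (TCP) lies midway between the tips of the shut fingers; the grasp point (between the pads) lies 19 mm behind it; z points along the fingers, x is the direction in which the jaws open and shut, and the axes are right-handed (so a half turn about z gives the same grasp; the last joint's range is limited). The gripper opens to 85 mm and grips with 20 to 120 N. Pads are 22 mm wide; open, the fingers measure 114 mm over their backs; the gripper's body (76 mm by 85 mm) begins 54 mm behind the grasp point. The pads swing forward as they close: fully open they stand 13 mm farther back than shut.
Start: joints at [1.328, 0.353, 1.633, -0, 1.155, -0.002], TCP at [149.048, 606.97, 231.281] pointing down, gripper open.
Joint ranges: [-2.63, 2.63], [-0.92, 2.1], [0.06, 2.66], [-1.3, 4.44], [0, 2.69], [-3.02, 3.02]. Speed limits (rad/s): [2.22, 2.22, 2.79, 3.14, 3.14, 3.14].

INTERFACE

Orientations are given as [roll, pitch, yaw] about the fixed x, y, z axes, in that order (R = Rz(yaw) Ry(pitch) Rx(roll)).
In Python, from rig import sense, grab_frame, camera_model, job gives the robot as it stands.
- The arm moves only by the tool arm_command, never from a script. Its argument "plan" is a list of rows, each an object with "translation": the shift along the tool's x, y, z in cm, a list of three; "twist": the turn about the tool's z in rad; "gripper": the opening, from 0 (shut) to 1 (fully open). A call has exactly 5 rows; each row is the pose to reach, as a shift and turn from the pose measured when the call began, along the tool's axes at that moment; what a row does not reach only later rows make up. A row lasts 1/12 s, in which the tool goes at most 41.7 mm and 7.16 degrees, less where a joint would pass 70% of its speed; a pose out of reach is approached as far as the arm can. A call with a gripper value outside its range is refused whole. The fingers move at their own pace and stop on an object; "squeeze" is the grip in N (left out, the last holds). Time passes only in rows, so rows that repeat a pose let the fingers close, or fill a call up. It gives the time, the measured TCP pose, the force and the opening at its end, in the units of the state.
- sense(): the state, without advancing time (a new reading comes with each control period).
- grab_frame(name): name is "side" or "top" or "wrist"; returns the picture (384x512x3 uint8, blue, green, red); there is no depth.
- camera_model(name): a dict with "fx", "fy", "cx", "cy" (pixels), "dist_coeffs" ([k1, k2, p1, p2, k3] as OpenCV has them; the pictures are not rectified), "pose" (4x4, takes a point from camera to world coordinates). Camera axes: x right, y down, z forward; pixel columns grow to the right and rows downward; lengths in mm; the calibration is good to about 2 mm. A picture is of the moment at which its call begins: read the wrist's pose just before it. camera_model takes no time and is no camera call; for the wrist camera it gives the pose at the moment of the call.
- job.sign_off(): hands the job in, once; it reports no verdict.
The state is a dict: "clock": time; "qpos": joint angles; "qvel": joint speeds; "joint_efforts": joint torques, N m; "eef_pos": TCP position; "tcp_rot": TCP orientation; "contact_force": force on the tool from outside, world axes, zero at the start; "wrist_torque": the same for the moment, N m; "opening": opening from 0.0 (shut) to 1.0 (fully open).
Only numpy, scipy, OpenCV 4.12 (cv2) and the standard library are available. Lean on these libraries where they do the work, as an engineer would, in place of code of your own. Each camera call takes 0.05 s, during which the arm holds its last target.

TASK

Assemble the filter cell in the jig: stand the tall cup-shaped body in the pocket between the four pins, then the spacer ring on it, then the top disc with its boss upward, each lying flat inside the pins. Then pull the spring-return gauge slide by its upright handle towards you until its pointer line is level with the line across the middle of the small dark index clamp beside it, and finish still holding it there, because it springs back when let go. Leave the sample pot, the carton and the timer where they are.

Things in the scene. Friction and masses are not known exactly. Their poses are not given: they have to be found in the camera images.
- jig: Fixed grey base plate on the bench, 280 x 160 x 12 mm, with the pocket and the slide. Origin on the bench (underside) exactly below the pocket's centre; z up; -x is the direction in which the slide is pulled out (roughly towards the robot, jig yaw up to 0.15 rad either way); the plate spans x -165..+115 and y -115..+45 mm in this frame.
- pocket (a point): Centre of the pocket floor (15 mm above the bench), axes as the jig's. Four steel pins of 10 mm diameter stand at x, y = +-22.6 mm from it, straight up to 43 mm above the floor and tapered to a blunt tip at 50 mm; a 50 mm round part fits between them with 2 mm play all round. Between neighbouring pins there is a 35 mm wide gap in the jig's x and y directions for a finger.
- body_center (a point): Centre of the cell body, a steel cup, 50 mm outside diameter, 26 mm high, 0.12 kg, open end (34 mm bore) up; 13 mm above its underside. Loose on the bench. It goes first. z is its axis (yaw is meaningless for the three round parts).
- spacer_center (a point): Centre of the spacer: plain steel ring, 50 mm outside, 28 mm inside, 15 mm high, 0.06 kg; 7.5 mm above its underside. Loose on the bench. It goes on the body.
- top_center (a point): Centre of the top disc: 50 mm diameter, 10 mm thick disc with a boss of 22 mm diameter and 15 mm height in the middle of its upper side (25 mm high in all, 0.09 kg); the point is 12.5 mm above its underside, on the axis. Loose on the bench. It goes on the spacer; the complete stack is 66 mm high above the pocket floor.
- gauge_slide (a joint): Travel of the gauge slide in m: 0 = sprung home (the start), grows as it is pulled along the jig's -x, stop at 0.125. Spring about 2 N at home, 9 to 10 N at the index. It carries an arm with a flat foot, underside 85 mm above the bench, that waits 95 mm behind (+x of) the pocket centre at home and passes 4 mm over a well seated stack. The top of the arm is 95 mm above the bench.
- handle (a point): Grip point of the slide's upright handle: a steel post of 14 mm diameter, from 24 to 68 mm above the bench with an 18 mm wide cap on the uppermost 6 mm; the point is on its axis, 50 mm above the bench, and moves with the slide. At home it is at x -20, y -85 mm of the jig frame. The slide's black pointer line lies straight across (jig y) at the handle's axis, so handle axis and pointer have the same jig x.
- index_mark (a point): Line across the middle of the index clamp, a dark 14 x 12 x 7 mm block clamped on the jig plate beside the slide, to the jig's -y side of it; axes as the jig's. The point is on the line, 19 mm above the bench. The slide is at the index when handle and line have the same x in the jig frame; the clamp's place along x differs from run to run (85 to 110 mm of travel).
- pot: Bystander: white sample pot with lid, 49 mm wide, 59 mm high, origin at its underside.
- carton: Bystander: small pale carton, 76 x 51 x 42 mm, origin at its underside.
- clock: Bystander: timer, 63 x 63 x 20 mm, origin at its underside.
Not all that is in view belongs to the job. Leave any brown or purple look-alike of the part that bears top_center alone.

How it is judged:
By the outcome, as a careful person would: the job done as asked, in the order asked, and still so for the second after the job is handed in, while the arm keeps its last pose, push and grip.
It also fails if it takes over 72 s, if anything falls off the work surface, if the arm or the gripper's body presses on something with over 40 N, if the wrist force passes 120 N, or if a joint passes its speed limit or range.

## Working session

There is one attempt and no reset: what is moved stays moved. The work goes in short steps, Python scripts to look and compute and a tool call to move; the robot and the scene stay as the last step left them, time stands still between calls to the robot, and variables do not carry over. Pictures are saved under pics/ and viewed, and the job is handed in when it is done.

Besides the shell and the picture viewer there is one more tool, called after "Call:" by a JSON object that holds its "method" and its "body". arm_command: Moves the arm, as the interface text tells. Its arguments: {"type":"object","properties":{"plan":{"type":"array","items":{"type":"object","properties":{"translation":{"type":"array","items":{"type":"number"}},"twist":{"type":"number"},"gripper":{"type":"number"}}}},"squeeze":{"type":"number"}},"required":["plan"]}

```bash
ls; mkdir -p pics; python3 - <<'E'
from rig import sense, grab_frame, camera_model, job
import cv2
print(sense())
for n in ["side","top","wrist"]:
    m=camera_model(n); print(n,m)
    cv2.imwrite(f"pics/{n}0.png",grab_frame(n))
E
```

```text
pics
{'clock': 0.0, 'qpos': array([ 1.32758150e+00,  3.53667135e-01,  1.63412992e+00,  5.66280142e-06,
        1.15519989e+00, -2.37834963e-03]), 'qvel': array([ 1.73576067e-05, -1.25959259e-03, -7.56403180e-04,  2.11665669e-03,
       -9.43452115e-05,  4.70287073e-04]), 'joint_efforts': array([ 1.89421648e-03, -6.05267215e+01, -3.42073095e+01, -1.31033232e-05,
        9.28175985e-03, -6.04259597e-06]), 'eef_pos': array([148.94268328, 606.50454097, 230.55162853]), 'tcp_rot': array([-3.14158414e+00,  1.40427065e-03,  1.32995757e+00]), 'contact_force': array([-0.38119761,  0.15811229,  0.76120367]), 'wrist_torque': array([-0.02495257, -0.02490456,  0.055616  ]), 'opening': 0.9942713513618012}
side {'fx': 373.73909254743984, 'fy': 373.73909254743984, 'cx': 257.7710110456179, 'cy': 191.94618498772218, 'dist_coeffs': array([0.03747109, 0.        , 0.        , 0.        , 0.        ]), 'pose': array([[-9.99746858e-01, -7.54245999e-03,  2.11974457e-02,
         5.14962959e+02],
       [-2.09865733e-02,  6.52240303e-01, -7.57721685e-01,
         1.10014330e+03],
       [-8.11074292e-03, -7.5
[... 536 characters left out ...]
e-03, -1.74883801e-01, -9.84587605e-01,
         1.51264329e+03],
       [ 0.00000000e+00,  0.00000000e+00,  0.00000000e+00,
         1.00000000e+00]])}
wrist {'fx': 292.6088194550508, 'fy': 292.6088194550508, 'cx': 260.28935975648943, 'cy': 191.33843574523894, 'dist_coeffs': array([-0.03535749,  0.        ,  0.        ,  0.        ,  0.        ]), 'pose': array([[ 2.39147157e-01,  9.27847195e-01,  2.86196123e-01,
         7.50958007e+01],
       [ 9.70980090e-01, -2.27760126e-01, -7.29588281e-02,
         6.26585748e+02],
       [-2.51057906e-03,  2.95338633e-01, -9.55389339e-01,
         3.73019776e+02],
       [ 0.00000000e+00,  0.00000000e+00,  0.00000000e+00,
         1.00000000e+00]])}
```

View pics/side0.png

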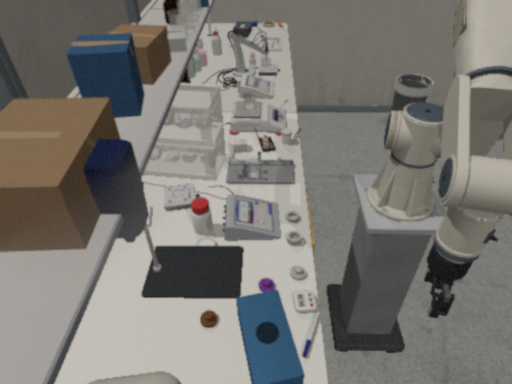

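View pics/top0.png

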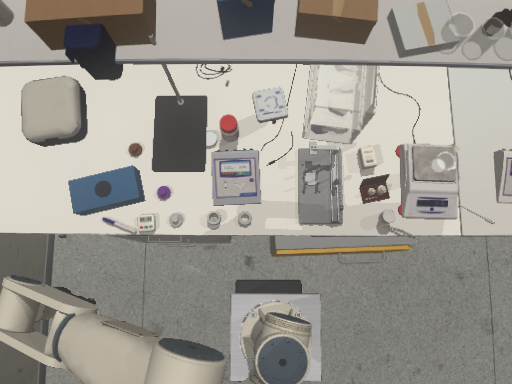

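View pics/wrist0.png

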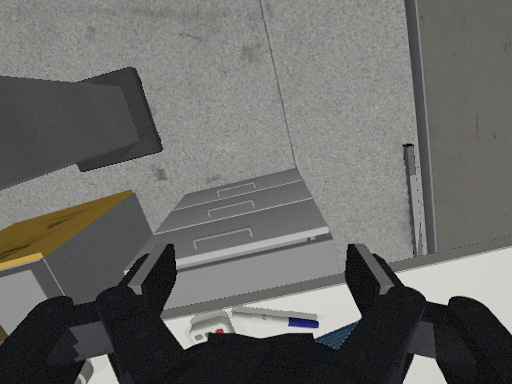

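```bash
cat > h.py <<'E'
import numpy as np, cv2
from rig import sense, grab_frame, camera_model, job
def K(m): return np.array([[m['fx'],0,m['cx']],[0,m['fy'],m['cy']],[0,0,1.]])
def px2w(m,uv,z):
    uv=np.array(uv,float).reshape(-1,1,2)
    n=cv2.undistortPoints(uv,K(m),m['dist_coeffs']).reshape(-1,2)
    d=np.c_[n,np.ones(len(n))]@m['pose'][:3,:3].T; o=m['pose'][:3,3]
    z=np.broadcast_to(np.asarray(z,float),len(n))
    return o+d*((z-o[2])/d[:,2])[:,None]
def w2px(m,P):
    P=np.array(P,float).reshape(-1,3); T=np.linalg.inv(m['pose'])
    return cv2.projectPoints(P,cv2.Rodrigues(T[:3,:3])[0],T[:3,3],K(m),m['dist_coeffs'])[0].reshape(-1,2)
def crop(im,x0,y0,w,h,s,name):
    c=cv2.resize(im[y0:y0+h,x0:x0+w],None,fx=s,fy=s,interpolation=cv2.INTER_CUBIC)
    cv2.imwrite("pics/"+name,c)
E
python3 - <<'E'
from h import *
t=cv2.imread("pics/top0.png");s=cv2.imread("pics/side0.png")
crop(t,120,130,150,110,5,"t1.png"); crop(t,280,130,130,105,6,"t2.png")
crop(s,190,130,130,170,3,"s1.png")
E
```

```text
(no output)
```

View pics/t1.png

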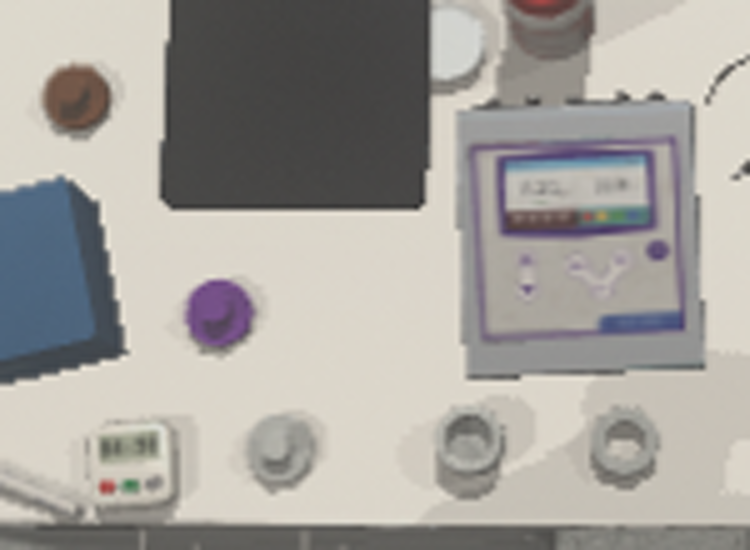

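View pics/t2.png

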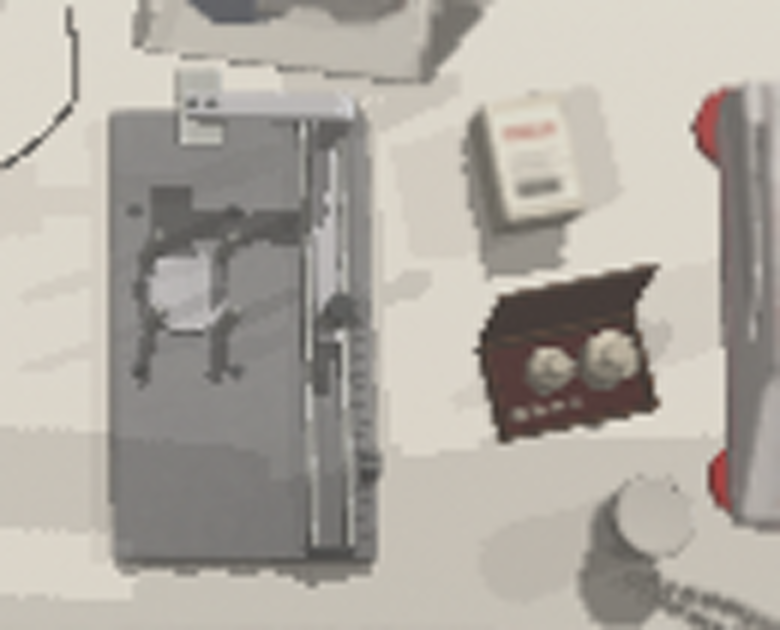

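View pics/s1.png

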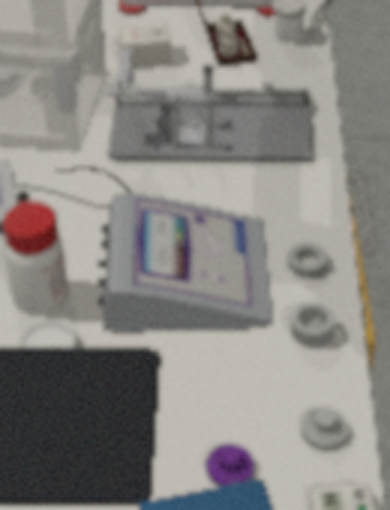

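```bash
python3 - <<'E'
from h import *
t=camera_model("top");s=camera_model("side")
def T(x,y,z,x0,y0,k): return px2w(t,[(x+.5)/k-.5+x0,(y+.5)/k-.5+y0],z)[0].round(1)
def S(x,y,z): return px2w(s,[(x+.5)/3-.5+190,(y+.5)/3-.5+130],z)[0].round(1)
print("body",T(469,438,26,120,130,5),S(316,322,26))
print("spacer",T(624,441,15,120,130,5),S(310,258,15))
print("top",T(282,448,10,120,130,5),S(326,426,10))
for p in [(112,112),(365,115),(118,560),(372,562)]: print("plate",T(*p,12,280,130,6))
print("pocket",T(187,290,15,280,130,6), S(193,127,15))
print("handle",T(340,305,68,280,130,6),"idx",T(370,468,19,280,130,6))
print("pot",T(655,515,59,280,130,6),"cart",T(525,155,42,280,130,6))
E
```

```text
body [419.9 223.   26. ] [414.1 232.7  26. ]
spacer [419.6 112.1  15. ] [414.5 117.8  15. ]
top [413.5 360.4  10. ] [410.  365.1  10. ]
plate [681.4 -86.3  12. ]
plate [ 680.6 -244.3   12. ]
plate [402.3 -86.2  12. ]
plate [ 401.5 -239.9   12. ]
pocket [ 567.9 -130.4   15. ] [ 564.6 -141.7   15. ]
handle [ 548.3 -213.8   68. ] idx [ 457.8 -238.9   19. ]
pot [ 425.  -399.1   59. ] cart [ 647.7 -335.6   42. ]
```

```bash
cat >> h.py <<'E'
from scipy.spatial.transform import Rotation as Ro
def go(p,yaw=None):
    s=sense(); R=Ro.from_euler('xyz',s['tcp_rot']).as_matrix()
    d=R.T@(np.array(p,float)-s['eef_pos'])/10
    tw=None
    if yaw is not None: tw=round(-(yaw-s['tcp_rot'][2]),3)
    print("clk",round(s['clock'],2),"pos",s['eef_pos'].round(1),"rot",s['tcp_rot'].round(4),"F",s['contact_force'].round(1),"op",round(s['opening'],3))
    print("delta cm",d.round(2),"twist",tw)
E
python3 -c "
from h import *
go([400,200,215],np.pi/2)"
```

```text
clk 0.15 pos [148.9 606.6 230.7] rot [-3.1416e+00  1.1000e-03  1.3300e+00] F [ 0.6 -0.5 -0.1] op 0.997
delta cm [-33.5   34.08   1.61] twist -0.241
```

Call:
{"method": "arm_command", "body": {"plan": [{"translation":[-33.5,34.1,1.6],"twist":-0.24,"gripper":1},{"translation":[-33.5,34.1,1.6],"twist":-0.24,"gripper":1},{"translation":[-33.5,34.1,1.6],"twist":-0.24,"gripper":1},{"translation":[-33.5,34.1,1.6],"twist":-0.24,"gripper":1},{"translation":[-33.5,34.1,1.6],"twist":-0.24,"gripper":1}], "squeeze": 40}}

```text
clock: 0.57
eef_pos: [258.8, 427.9, 223.9]
tcp_rot: [-3.141, 0.001, 1.571]
contact_force: [1.4, 0.2, 0.7]
opening: 1.003
```

```bash
python3 -c "
from h import *
go([400,200,215],np.pi/2)"
```

```text
clk 0.57 pos [258.8 427.9 223.9] rot [-3.1413e+00  1.4000e-03  1.5707e+00] F [1.4 0.2 0.7] op 1.003
delta cm [-22.79  14.12   0.92] twist -0.0
```

Call:
{"method": "arm_command", "body": {"plan": [{"translation":[-22.8,14.1,0.9],"twist":0,"gripper":1},{"translation":[-22.8,14.1,0.9],"twist":0,"gripper":1},{"translation":[-22.8,14.1,0.9],"twist":0,"gripper":1},{"translation":[-22.8,14.1,0.9],"twist":0,"gripper":1},{"translation":[-22.8,14.1,0.9],"twist":0,"gripper":1}]}}

```text
clock: 0.98
eef_pos: [368.0, 250.6, 217.3]
tcp_rot: [-3.142, 0.001, 1.571]
contact_force: [1.1, 0.3, -0.2]
opening: 1.001
```

Call:
{"method": "arm_command", "body": {"plan": [{"translation":[-6.0,3.3,0],"twist":0,"gripper":1},{"translation":[-6.0,3.3,0],"twist":0,"gripper":1},{"translation":[-6.0,3.3,0],"twist":0,"gripper":1},{"translation":[-6.0,3.3,0],"twist":0,"gripper":1},{"translation":[-6.0,3.3,0],"twist":0,"gripper":1}]}}

```text
clock: 1.4
eef_pos: [400.8, 190.7, 217.3]
tcp_rot: [-3.141, 0.001, 1.57]
contact_force: [-1.4, -0.5, -0.5]
opening: 0.999
```

```bash
python3 - <<'E'
from h import *
go([400,200,215],np.pi/2)
m=camera_model("wrist"); im=grab_frame("wrist"); cv2.imwrite("pics/w1.png",im)
np.save("w1.npy",m['pose'])
go([400,200,215],np.pi/2)
print(w2px(m,[[417,228,26],[417,115,15],[412,362,10]]))
E
```

```text
clk 1.4 pos [400.8 190.7 217.3] rot [-3.1412e+00  1.0000e-03  1.5701e+00] F [-1.4 -0.5 -0.5] op 0.999
delta cm [ 0.93 -0.08  0.23] twist -0.001
clk 1.45 pos [400.6 191.1 217.3] rot [-3.1412e+00  1.0000e-03  1.5713e+00] F [-0.3 -0.2 -0.2] op 0.999
delta cm [ 0.89 -0.06  0.23] twist 0.0
[[290.81334067 182.67720513]
 [197.33976096 180.36493445]
 [397.66307329 175.31960988]]
```

View pics/w1.png

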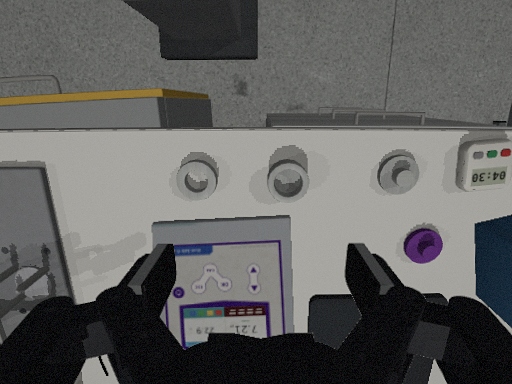

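```bash
python3 - <<'E'
from h import *
im=cv2.imread("pics/w1.png"); crop(im,170,140,265,75,3,"w1c.png")
E
```

```text
(no output)
```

View pics/w1c.png

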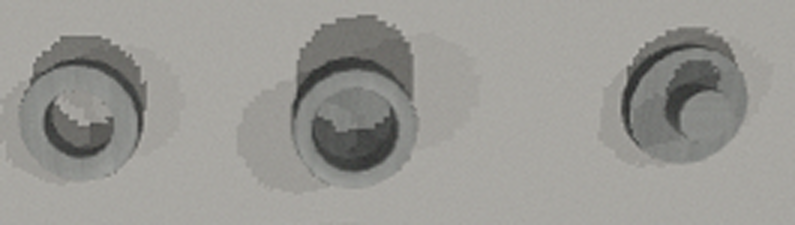

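```bash
python3 - <<'E'
from h import *
m=camera_model("wrist"); m['pose']=np.load("w1.npy")
for n,x,y,z in [("spacer",80,121,15),("body",355.5,127.5,26),("top",687,105,10),("boss",710,117,25)]:
    f=lambda x,y:px2w(m,[(x+.5)/3-.5+170,(y+.5)/3-.5+140],z)[0]
    print(n,f(x,y).round(1),"dia",np.linalg.norm(f(x+60.5,y)-f(x-60.5,y)).round(1))
for p in [(45,166),(76,306)]: print(px2w(m,p,12).round(1))
go([415.5,227,60],np.pi/2)
E
```

```text
spacer [416.5 113.8  15. ] dia 49.4
body [416.4 224.9  26. ] dia 47.7
top [411.2 363.1  10. ] dia 50.7
boss [412.3 365.8  25. ] dia 48.9
[[399.  -74.5  12. ]]
[[605.8 -75.6  12. ]]
clk 1.45 pos [400.6 191.1 217.3] rot [-3.1412e+00  1.0000e-03  1.5713e+00] F [-0.3 -0.2 -0.2] op 0.999
delta cm [ 3.6   1.49 15.72] twist 0.0
```

Call:
{"method": "arm_command", "body": {"plan": [{"translation":[3.4,1.6,4],"twist":0,"gripper":1},{"translation":[3.4,1.6,8],"twist":0,"gripper":1},{"translation":[3.4,1.6,11.7],"twist":0,"gripper":1},{"translation":[3.4,1.6,11.7],"twist":0,"gripper":1},{"translation":[3.4,1.6,11.7],"twist":0,"gripper":1}]}}

```text
clock: 1.87
eef_pos: [414.1, 225.0, 98.4]
tcp_rot: [-3.136, 0.004, 1.573]
contact_force: [-0.4, 0.1, 0.1]
opening: 0.999
```

```bash
python3 - <<'E'
from h import *
go([416.5,225,6],np.pi/2)
m=camera_model("wrist"); im=grab_frame("wrist"); cv2.imwrite("pics/w2.png",im)
np.save("w2.npy",m['pose'])
crop(im,170,130,200,140,4,"w2c.png")
E
```

```text
clk 1.87 pos [414.1 225.   98.4] rot [-3.1357  0.0039  1.5735] F [-0.4  0.1  0.1] op 0.999
delta cm [0.04 0.3  9.24] twist 0.003
```

View pics/w2c.png

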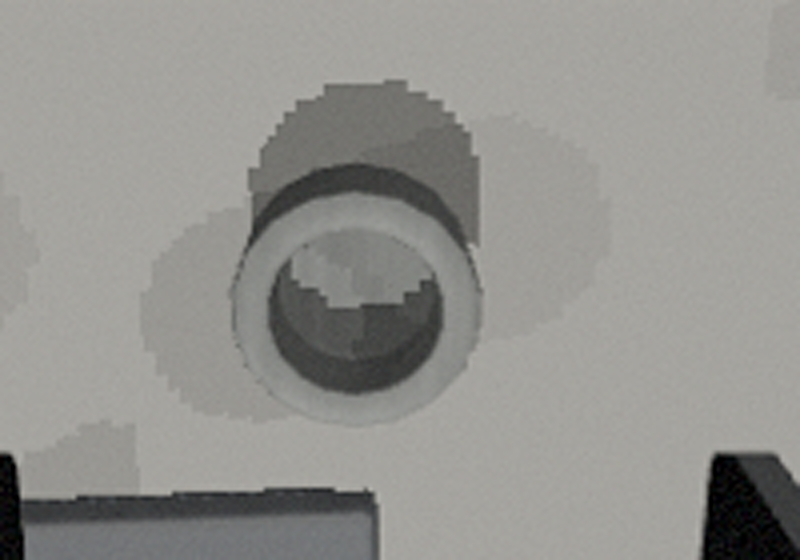

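```bash
python3 - <<'E'
from h import *
m=camera_model("wrist"); m['pose']=np.load("w2.npy")
f=lambda x,y,z=26:px2w(m,[(x+.5)/4-.5+170,(y+.5)/4-.5+130],z)[0].round(1)
print(f(358,308),f(234,308),f(482,308),f(358,192),f(358,424), "bore",f(355,308))
go([416,225,6],np.pi/2)
E
```

```text
[416.4 225.4  26. ] [416.5 201.1  26. ] [416.3 249.6  26. ] [393.1 225.3  26. ] [441.2 225.4  26. ] bore [416.4 224.8  26. ]
clk 1.92 pos [415.7 225.5 100.4] rot [-3.1392e+00  2.1000e-03  1.5730e+00] F [ 0.6 -0.6 -0.5] op 0.997
delta cm [-0.03  0.06  9.44] twist 0.002
```

Call:
{"method": "arm_command", "body": {"plan": [{"translation":[0,0.1,4],"twist":0,"gripper":1},{"translation":[0,0.1,7],"twist":0,"gripper":1},{"translation":[0,0.1,9],"twist":0,"gripper":1},{"translation":[0,0.1,9.4],"twist":0,"gripper":1},{"translation":[0,0.1,9.4],"twist":0,"gripper":0.8}]}}

```text
clock: 2.33
eef_pos: [417.1, 225.8, 7.5]
tcp_rot: [-3.14, 0.002, 1.573]
contact_force: [-0.2, -0.5, 1.4]
opening: 0.888
```

```bash
python3 - <<'E'
from h import *
go([416.8,225.3,6],np.pi/2)
E
```

```text
clk 2.33 pos [417.1 225.8   7.5] rot [-3.1398e+00  1.7000e-03  1.5731e+00] F [-0.2 -0.5  1.4] op 0.888
delta cm [-0.05 -0.03  0.15] twist 0.002
```

Close on the body.

Call:
{"method": "arm_command", "body": {"plan": [{"translation":[0,0,0.1],"twist":0,"gripper":0.3},{"translation":[0,0,0.1],"twist":0,"gripper":0.3},{"translation":[0,0,0.1],"twist":0,"gripper":0.3},{"translation":[0,0,0.1],"twist":0,"gripper":0.3},{"translation":[0,0,0.1],"twist":0,"gripper":0.3}], "squeeze": 40}}

```text
clock: 2.75
eef_pos: [418.7, 226.7, 9.1]
tcp_rot: [3.14, -0.0, 1.573]
contact_force: [-1.7, -0.8, 15.7]
opening: 0.576
```

```bash
python3 - <<'E'
from h import *
go([416.8,225.3,120],np.pi/2)
E
```

```text
clk 2.75 pos [418.7 226.7   9.1] rot [ 3.1399e+00 -2.0000e-04  1.5731e+00] F [-1.7 -0.8 15.7] op 0.576
delta cm [ -0.14  -0.18 -11.09] twist 0.002
```

Call:
{"method": "arm_command", "body": {"plan": [{"translation":[0,0,-2],"twist":0,"gripper":0.3},{"translation":[0,0,-5],"twist":0,"gripper":0.3},{"translation":[0,0,-9],"twist":0,"gripper":0.3},{"translation":[0,0,-12],"twist":0,"gripper":0.3},{"translation":[0,0,-14],"twist":0,"gripper":0.3}]}}

```text
clock: 3.17
eef_pos: [419.8, 227.4, 153.8]
tcp_rot: [3.135, -0.003, 1.573]
contact_force: [1.6, 0.4, -1.8]
opening: 0.573
```

```bash
python3 - <<'E'
from h import *
m=camera_model("wrist"); im=grab_frame("wrist"); cv2.imwrite("pics/w3.png",im)
go([480,-60,215],np.pi/2)
E
```

```text
clk 3.22 pos [421.3 228.2 156.4] rot [ 3.1315 -0.0047  1.5731] F [1.4 0.9 1.5] op 0.571
delta cm [-28.8    5.86  -5.94] twist 0.002
```

View pics/w3.png

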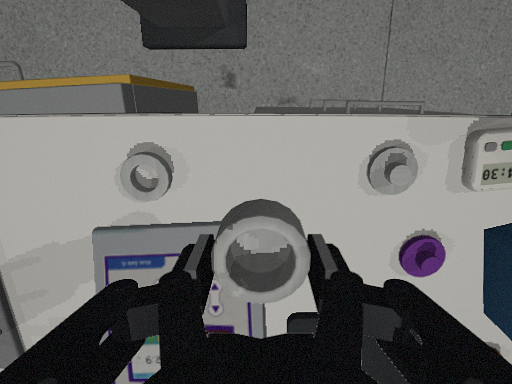

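```bash
python3 - <<'E'
from h import *
im=cv2.imread("pics/w3.png"); crop(im,200,180,120,140,5,"w3c.png")
go([480,-60,215],np.pi/2)
E
```

```text
clk 3.22 pos [421.3 228.2 156.4] rot [ 3.1315 -0.0047  1.5731] F [1.4 0.9 1.5] op 0.571
delta cm [-28.8    5.86  -5.94] twist 0.002
```

View pics/w3c.png

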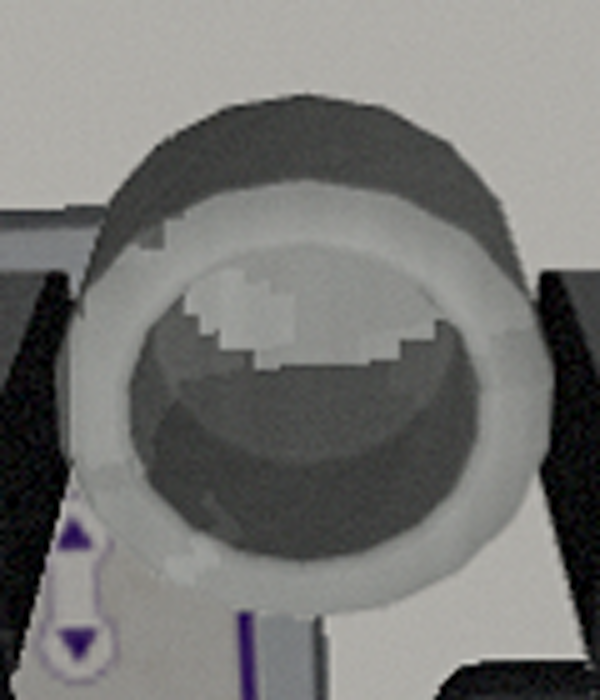

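```bash
cat >> h.py <<'E'
def tool_T():
    s=sense(); T=np.eye(4); T[:3,:3]=Ro.from_euler('xyz',s['tcp_rot']).as_matrix(); T[:3,3]=s['eef_pos']; return T
def wrist_in_tool():
    m=camera_model("wrist"); m['pose']=np.linalg.inv(tool_T())@m['pose']; return m
E
python3 - <<'E'
from h import *
m=wrist_in_tool(); print(m['pose'].round(3))
# intersect with tool plane z=-17 
for zt in (-14,-17,-20):
  f=lambda x,y:px2w(m,[(x+.5)/5-.5+200,(y+.5)/5-.5+180],zt)[0]
  a,b,c,d=f(72,390),f(552,390),f(311,180),f(311,614)
  print(zt,((a+b)/2).round(1),((c+d)/2).round(1),np.linalg.norm(b-a).round(1),np.linalg.norm(d-c).round(1))
E
```

```text
[[ 1.00000e+00 -0.00000e+00 -1.00000e-03  1.82500e+00]
 [ 1.00000e-03  9.55000e-01  2.95000e-01 -7.60690e+01]
 [ 1.00000e-03 -2.95000e-01  9.55000e-01 -1.42381e+02]
 [ 0.00000e+00  0.00000e+00  0.00000e+00  1.00000e+00]]
-14 [  2.5  -2.1 -14. ] [  2.4  -0.  -14. ] 47.5 48.8
-17 [  2.5  -3.8 -17. ] [  2.4  -1.8 -17. ] 46.4 47.7
-20 [  2.5  -5.5 -20. ] [  2.4  -3.6 -20. ] 45.3 46.6
```

Call:
{"method": "arm_command", "body": {"plan": [{"translation":[-36,10,-7],"twist":0,"gripper":0.3},{"translation":[-36,10,-7],"twist":0,"gripper":0.3},{"translation":[-36,10,-7],"twist":0,"gripper":0.3},{"translation":[-36,10,-7],"twist":0,"gripper":0.3},{"translation":[-36,10,-7],"twist":0,"gripper":0.3}]}}

```text
clock: 3.63
eef_pos: [475.0, 28.7, 192.6]
tcp_rot: [3.13, -0.005, 1.574]
contact_force: [1.0, 0.7, -1.7]
opening: 0.573
```

```bash
python3 - <<'E'
from h import *
go([525,-133,230],np.pi/2)
E
```

```text
clk 3.63 pos [475.   28.7 192.6] rot [ 3.1295 -0.0049  1.5736] F [ 1.   0.7 -1.7] op 0.573
delta cm [-16.17   5.    -3.76] twist 0.003
```

Call:
{"method": "arm_command", "body": {"plan": [{"translation":[-16.2,5,-3.8],"twist":0,"gripper":0.3},{"translation":[-16.2,5,-3.8],"twist":0,"gripper":0.3},{"translation":[-16.2,5,-3.8],"twist":0,"gripper":0.3},{"translation":[-16.2,5,-3.8],"twist":0,"gripper":0.3},{"translation":[-16.2,5,-3.8],"twist":0,"gripper":0.3}]}}

```text
clock: 4.05
eef_pos: [527.3, -138.6, 233.3]
tcp_rot: [3.124, -0.002, 1.571]
contact_force: [-0.1, 0.5, -0.6]
opening: 0.565
```

```bash
python3 - <<'E'
from h import *
go([545,-133,230],np.pi/2)
m=camera_model("wrist"); im=grab_frame("wrist"); cv2.imwrite("pics/w4.png",im); np.save("w4.npy",m['pose'])
go([545,-133,230],np.pi/2)
E
```

```text
clk 4.05 pos [ 527.3 -138.6  233.3] rot [ 3.1242e+00 -1.7000e-03  1.5710e+00] F [-0.1  0.5 -0.6] op 0.565
delta cm [0.56 1.76 0.36] twist 0.0
clk 4.1 pos [ 526.9 -137.7  232.7] rot [ 3.1251e+00 -2.4000e-03  1.5702e+00] F [ 0.4 -1.2 -1.1] op 0.573
delta cm [0.47 1.81 0.3 ] twist -0.001
```

View pics/w4.png

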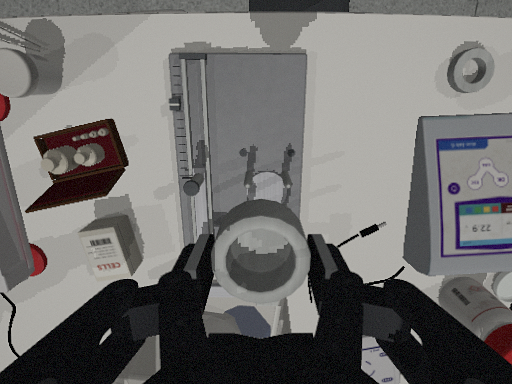

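Call:
{"method": "arm_command", "body": {"plan": [{"translation":[0.4,-4,0],"twist":0,"gripper":0.3},{"translation":[0.4,-4,0],"twist":0,"gripper":0.3},{"translation":[0.4,-4,0],"twist":0,"gripper":0.3},{"translation":[0.4,-4,0],"twist":0,"gripper":0.3},{"translation":[0.4,-4,0],"twist":0,"gripper":0.3}]}}

```text
clock: 4.52
eef_pos: [487.5, -133.1, 232.6]
tcp_rot: [3.124, -0.002, 1.571]
contact_force: [0.5, -0.7, -1.1]
opening: 0.571
```

```bash
python3 - <<'E'
from h import *
go([545,-133,230],np.pi/2)
m=camera_model("wrist"); im=grab_frame("wrist"); cv2.imwrite("pics/w5.png",im); np.save("w5.npy",m['pose'])
go([545,-133,230],np.pi/2)
crop(im,150,80,180,130,4,"w5c.png")
E
```

```text
clk 4.52 pos [ 487.5 -133.1  232.6] rot [ 3.1239e+00 -2.3000e-03  1.5710e+00] F [ 0.5 -0.7 -1.1] op 0.571
delta cm [0.01 5.75 0.36] twist 0.0
clk 4.57 pos [ 487.6 -133.2  232.5] rot [ 3.1241e+00 -2.3000e-03  1.5709e+00] F [ 0.3  0.1 -1.7] op 0.573
delta cm [0.02 5.74 0.35] twist 0.0
```

View pics/w5c.png

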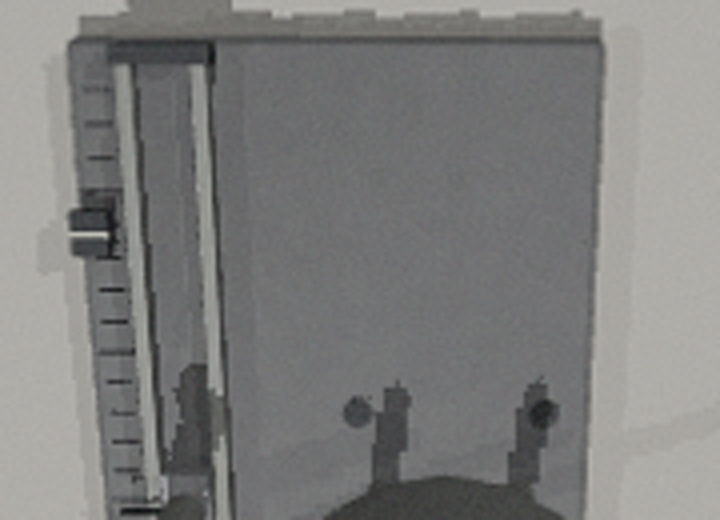

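Call:
{"method": "arm_command", "body": {"plan": [{"translation":[0,4,0],"twist":0,"gripper":0.3},{"translation":[0,8,0],"twist":0,"gripper":0.3},{"translation":[0,11,0],"twist":0,"gripper":0.3},{"translation":[0,11,0],"twist":0,"gripper":0.3},{"translation":[0,11,0],"twist":0,"gripper":0.3}]}}

```text
clock: 4.98
eef_pos: [599.1, -132.6, 233.8]
tcp_rot: [3.124, -0.002, 1.572]
contact_force: [-0.3, 0.9, -1.6]
opening: 0.568
```

```bash
python3 - <<'E'
from h import *
go([545,-133,230],np.pi/2)
m=camera_model("wrist"); im=grab_frame("wrist"); cv2.imwrite("pics/w6.png",im); np.save("w6.npy",m['pose'])
go([545,-133,230],np.pi/2)
crop(im,150,0,180,150,4,"w6c.png")
E
```

```text
clk 4.98 pos [ 599.1 -132.6  233.8] rot [ 3.1245e+00 -2.5000e-03  1.5723e+00] F [-0.3  0.9 -1.6] op 0.568
delta cm [-0.03 -5.42  0.28] twist 0.001
clk 5.03 pos [ 597.7 -132.6  233.7] rot [ 3.1255e+00 -2.6000e-03  1.5719e+00] F [-0.8  0.5 -2.2] op 0.574
delta cm [-0.03 -5.27  0.28] twist 0.001
```

View pics/w6c.png

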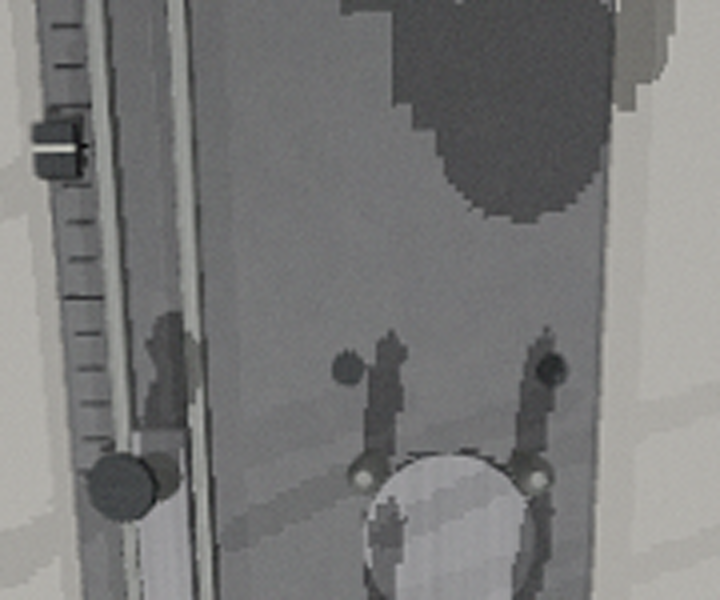

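View pics/w6.png

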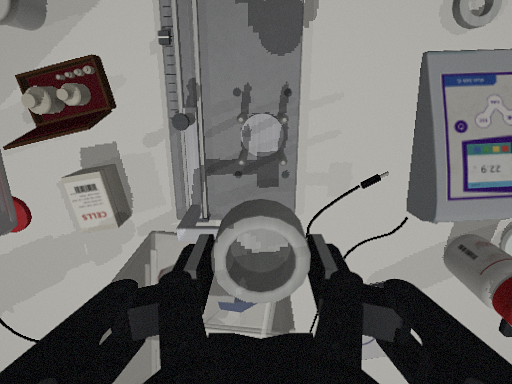

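```bash
python3 - <<'E'
from h import *
im=cv2.imread("pics/w6.png"); crop(im,220,80,90,110,7,"w6d.png")
E
```

```text
(no output)
```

View pics/w6d.png

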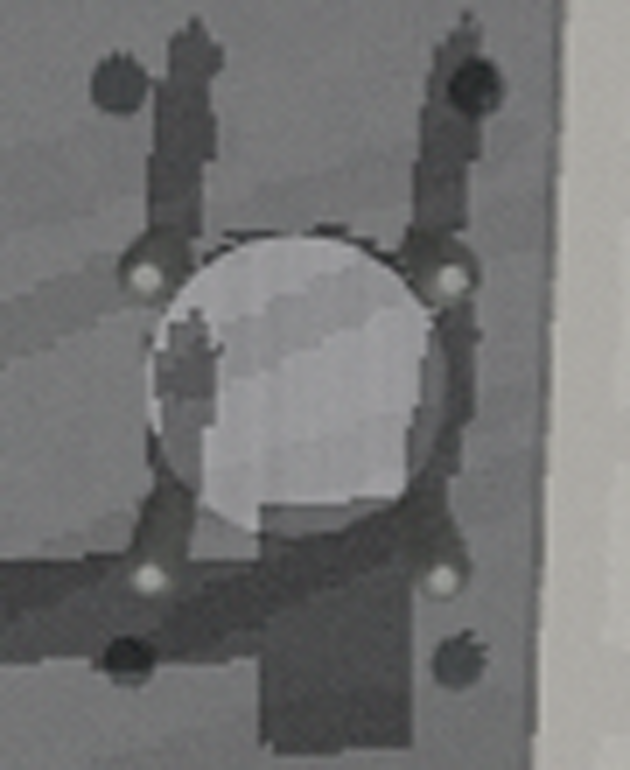

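```bash
python3 - <<'E'
from h import *
m=camera_model("wrist")
w6=np.load("w6.npy");w5=np.load("w5.npy")
def P(pose,x,y,z,x0,y0,k):
    m['pose']=pose; return px2w(m,[(x+.5)/k-.5+x0,(y+.5)/k-.5+y0],z)[0]
g=lambda x,y,z:P(w6,x,y,z,220,80,7)
pins=np.array([g(146,280,65),g(454,281,65),g(148,578,65),g(442,579,65)])
print(pins.round(1), pins.mean(0).round(1))
d=(pins[2]+pins[3]-pins[0]-pins[1])/2; e=(pins[1]+pins[3]-pins[0]-pins[2])/2
print("spac",np.linalg.norm(d),np.linalg.norm(e),"yaw",np.arctan2(d[1],d[0]),np.arctan2(-e[0],e[1]))
for q in [(297,237),(297,535),(150,385),(445,385)]: print("floor",g(*q,15).round(1))
sc=np.array([g(120,85,12),g(474,88,12),g(129,658,12),g(459,662,12)]);print(sc.round(1),sc.mean(0).round(1))
d=(sc[2]+sc[3]-sc[0]-sc[1])/2; print("yaw screws",np.arctan2(d[1],d[0]))
h=lambda x,y,z:P(w6,x,y,z,150,0,4)
f=lambda x,y,z:P(w5,x,y,z,150,80,4)
print("handle cap",h(124,487,68).round(1),"idx w6",h(56,149,19).round(1),"w5",f(90,236,19).round(1))
print("edges w6 right",h(612,100,12).round(1),h(592,560,12).round(1))
print("w5 corners",f(72,40,12).round(1),f(600,42,12).round(1),f(583,500,12).round(1))
go(pins.mean(0)*[1,1,0]+[0,0,120],np.pi/2)
E
```

```text
[[ 544.1 -151.3   65. ]
 [ 544.2 -105.8   65. ]
 [ 588.9 -151.9   65. ]
 [ 589.1 -106.5   65. ]] [ 566.6 -128.9   65. ]
spac 44.90026843555421 45.410412678387246 yaw -0.01419155685332522 -0.002663042197368934
floor [ 540.7 -128.7   15. ]
floor [ 592.2 -128.5   15. ]
floor [ 565.7 -154.2   15. ]
floor [ 565.7 -102.8   15. ]
[[ 515.9 -158.5   12. ]
 [ 516.4  -98.9   12. ]
 [ 615.5 -159.2   12. ]
 [ 616.3  -98.8   12. ]] [ 566.  -128.8   12. ]
yaw screws -0.002929958154138095
handle cap [ 545.5 -212.6   68. ] idx w6 [ 457.8 -237.5   19. ] w5 [ 458.2 -237.8   19. ]
edges w6 right [444.5 -83.7  12. ] [572.2 -84.5  12. ]
w5 corners [ 401.7 -240.1   12. ] [402.7 -85.   12. ] [546.2 -84.9  12. ]
clk 5.03 pos [ 597.7 -132.6  233.7] rot [ 3.1255e+00 -2.6000e-03  1.5719e+00] F [-0.8  0.5 -2.2] op 0.574
delta cm [ 0.35 -3.3  11.32] twist 0.001
```

```bash
python3 - <<'E'
from h import *
go([567.3,-131.2,85],np.pi/2)
E
```

```text
clk 5.03 pos [ 597.7 -132.6  233.7] rot [ 3.1255e+00 -2.6000e-03  1.5719e+00] F [-0.8  0.5 -2.2] op 0.574
delta cm [ 0.11 -3.28 14.82] twist 0.001
```

Call:
{"method": "arm_command", "body": {"plan": [{"translation":[0.1,-2.5,3],"twist":0,"gripper":0.3},{"translation":[0.1,-3.3,7],"twist":0,"gripper":0.3},{"translation":[0.1,-3.3,11],"twist":0,"gripper":0.3},{"translation":[0.1,-3.3,14.8],"twist":0,"gripper":0.3},{"translation":[0.1,-3.3,14.8],"twist":0,"gripper":0.3}]}}

```text
clock: 5.45
eef_pos: [561.2, -130.0, 78.9]
tcp_rot: [3.137, -0.005, 1.572]
contact_force: [-2.5, 0.6, -1.7]
opening: 0.571
```

```bash
python3 - <<'E'
from h import *
go([567.3,-131.2,83],np.pi/2)
m=camera_model("wrist"); im=grab_frame("wrist"); cv2.imwrite("pics/w7.png",im); np.save("w7.npy",m['pose'])
go([567.3,-131.2,83],np.pi/2)
crop(im,180,140,160,180,4,"w7c.png")
E
```

```text
clk 5.45 pos [ 561.2 -130.    78.9] rot [ 3.1367 -0.0052  1.5718] F [-2.5  0.6 -1.7] op 0.571
delta cm [-0.12  0.62 -0.41] twist 0.001
clk 5.5 pos [ 563.3 -130.5   82.3] rot [ 3.1335 -0.0045  1.5718] F [ 0.  -0.5 -1. ] op 0.568
delta cm [-0.07  0.4  -0.07] twist 0.001
```

View pics/w7c.png

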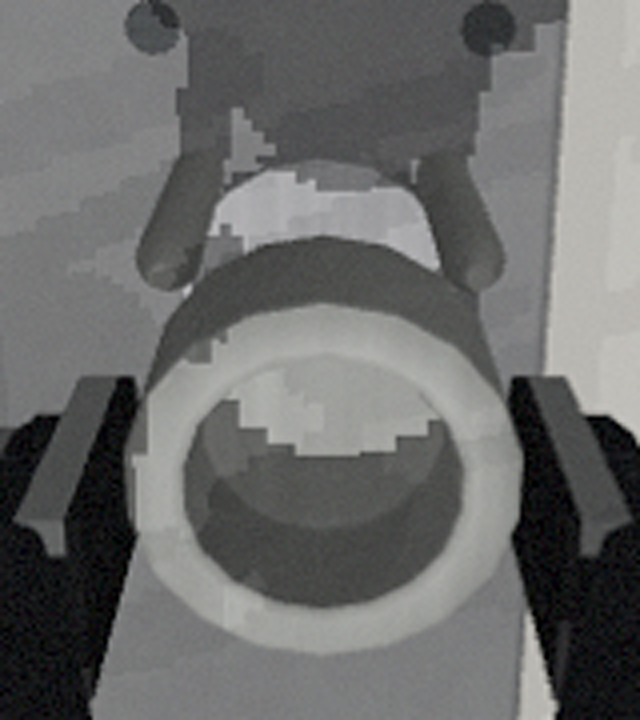

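Call:
{"method": "arm_command", "body": {"plan": [{"translation":[-0.1,0.4,0],"twist":0,"gripper":0.3},{"translation":[-0.1,0.4,0],"twist":0,"gripper":0.3},{"translation":[-0.1,0.4,0],"twist":0,"gripper":0.3},{"translation":[-0.1,0.4,0],"twist":0,"gripper":0.3},{"translation":[-0.1,0.4,0],"twist":0,"gripper":0.3}]}}

```text
clock: 5.92
eef_pos: [568.2, -131.7, 83.9]
tcp_rot: [3.131, -0.004, 1.572]
contact_force: [-0.6, -0.6, -1.1]
opening: 0.571
```

```bash
python3 - <<'E'
from h import *
go([567.3,-131.2,68],np.pi/2)
m=camera_model("wrist"); im=grab_frame("wrist"); cv2.imwrite("pics/w8.png",im); np.save("w8.npy",m['pose'])
go([567.3,-131.2,68],np.pi/2)
crop(im,180,140,160,180,4,"w8c.png")
t=np.load("w8.npy")
m['pose']=t
print(w2px(m,[[544,-151.4,65],[544,-106,65],[589,-151.4,65],[589,-106,65]]))
E
```

```text
clk 5.92 pos [ 568.2 -131.7   83.9] rot [ 3.131  -0.0039  1.5719] F [-0.6 -0.6 -1.1] op 0.571
delta cm [ 0.04 -0.1   1.59] twist 0.001
clk 5.97 pos [ 567.9 -131.6   83.5] rot [ 3.1316 -0.004   1.5719] F [-0.6  0.3 -0.9] op 0.57
delta cm [ 0.04 -0.08  1.55] twist 0.001
[[223.26857207 194.62183767]
 [301.76981314 194.57683337]
 [226.09343617 262.79315559]
 [298.55199943 262.69504301]]
```

View pics/w8c.png

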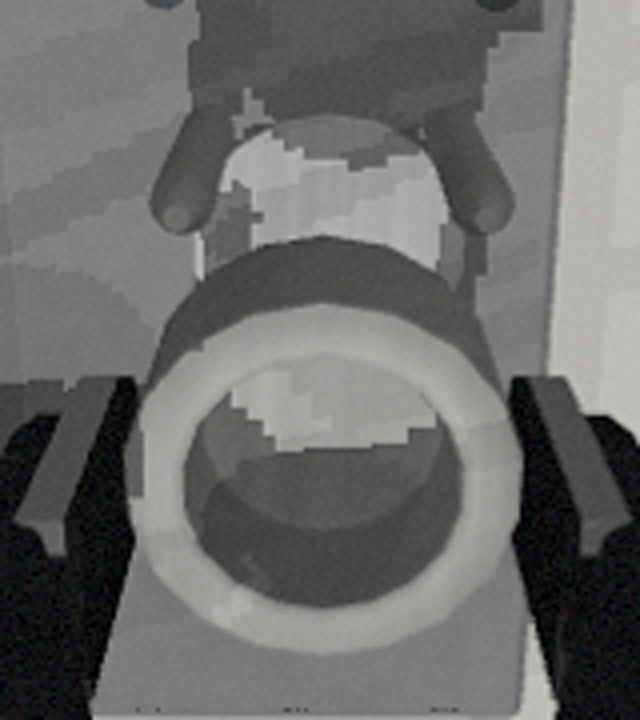

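Call:
{"method": "arm_command", "body": {"plan": [{"translation":[0,-0.1,0.5],"twist":0,"gripper":0.3},{"translation":[0,-0.1,1.0],"twist":0,"gripper":0.3},{"translation":[0,-0.1,1.6],"twist":0,"gripper":0.3},{"translation":[0,-0.1,2.0],"twist":0,"gripper":0.3},{"translation":[0,-0.1,2.0],"twist":0,"gripper":0.3}]}}

```text
clock: 6.38
eef_pos: [566.2, -131.3, 62.1]
tcp_rot: [3.134, -0.005, 1.572]
contact_force: [-0.5, 0.4, -1.6]
opening: 0.571
```

```bash
python3 - <<'E'
from h import *
go([567,-131.2,40],np.pi/2)
E
```

```text
clk 6.38 pos [ 566.2 -131.3   62.1] rot [ 3.1337 -0.0045  1.5719] F [-0.5  0.4 -1.6] op 0.571
delta cm [0.   0.06 2.21] twist 0.001
```

Call:
{"method": "arm_command", "body": {"plan": [{"translation":[0,0.05,0.8],"twist":0,"gripper":0.3},{"translation":[0,0.05,1.6],"twist":0,"gripper":0.3},{"translation":[0,0.05,2.4],"twist":0,"gripper":0.3},{"translation":[0,0.05,3.1],"twist":0,"gripper":0.3},{"translation":[0,0.05,3.2],"twist":0,"gripper":0.3}]}}

```text
clock: 6.8
eef_pos: [565.9, -130.9, 28.3]
tcp_rot: [3.136, -0.005, 1.572]
contact_force: [-0.1, -0.4, -2.2]
opening: 0.573
```

```bash
python3 - <<'E'
from h import *
go([567,-131.2,24],np.pi/2)
E
```

```text
clk 6.8 pos [ 565.9 -130.9   28.3] rot [ 3.1361 -0.0051  1.5718] F [-0.1 -0.4 -2.2] op 0.573
delta cm [-0.03  0.1   0.43] twist 0.001
```

Call:
{"method": "arm_command", "body": {"plan": [{"translation":[0,0.05,0.2],"twist":0,"gripper":0.3},{"translation":[0,0.05,0.35],"twist":0,"gripper":0.3},{"translation":[0,0.05,0.4],"twist":0,"gripper":0.3},{"translation":[0,0.05,0.4],"twist":0,"gripper":0.3},{"translation":[0,0.05,0.4],"twist":0,"gripper":0.3}]}}

```text
clock: 7.22
eef_pos: [566.7, -131.0, 24.6]
tcp_rot: [3.135, -0.005, 1.572]
contact_force: [0.2, -1.0, -2.1]
opening: 0.572
```

```bash
python3 - <<'E'
from h import *
go([567,-131.2,24],np.pi/2)
E
```

```text
clk 7.22 pos [ 566.7 -131.    24.6] rot [ 3.1354 -0.0049  1.5718] F [ 0.2 -1.  -2.1] op 0.572
delta cm [-0.03  0.03  0.06] twist 0.001
```

Almost down; 1.5 mm more, then open gently.

Call:
{"method": "arm_command", "body": {"plan": [{"translation":[0,0,0.1],"twist":0,"gripper":0.3},{"translation":[0,0,0.2],"twist":0,"gripper":0.3},{"translation":[0,0,0.2],"twist":0,"gripper":0.3},{"translation":[0,0,0.2],"twist":0,"gripper":0.68},{"translation":[0,0,0.2],"twist":0,"gripper":0.68}]}}

```text
clock: 7.63
eef_pos: [567.2, -131.1, 23.1]
tcp_rot: [3.134, -0.005, 1.572]
contact_force: [-0.1, -0.2, 0.3]
opening: 0.68
```

```bash
python3 - <<'E'
from h import *
go([567,-131.2,24],np.pi/2)
E
```

```text
clk 7.63 pos [ 567.2 -131.1   23.1] rot [ 3.1342 -0.0046  1.5719] F [-0.1 -0.2  0.3] op 0.68
delta cm [-0.01 -0.02 -0.09] twist 0.001
```

Released; go up and look.

Call:
{"method": "arm_command", "body": {"plan": [{"translation":[0,0,-2],"twist":0,"gripper":0.7},{"translation":[0,0,-5],"twist":0,"gripper":0.7},{"translation":[0,0,-9],"twist":0,"gripper":0.8},{"translation":[0,0,-13],"twist":0,"gripper":1},{"translation":[0,0,-17],"twist":0,"gripper":1}]}}

```text
clock: 8.05
eef_pos: [565.6, -131.8, 194.6]
tcp_rot: [3.135, -0.005, 1.572]
contact_force: [0.1, -1.0, -0.3]
opening: 1.0
```

```bash
python3 - <<'E'
from h import *
go([416.5,112,190],np.pi/2)
m=camera_model("wrist"); im=grab_frame("wrist"); cv2.imwrite("pics/w9.png",im); np.save("w9.npy",m['pose'])
go([416.5,112,190],np.pi/2)
crop(im,180,100,160,140,5,"w9c.png")
E
```

```text
clk 8.05 pos [ 565.6 -131.8  194.6] rot [ 3.1347 -0.0047  1.5719] F [ 0.1 -1.  -0.3] op 1.0
delta cm [ 24.39 -14.88   0.47] twist 0.001
clk 8.1 pos [ 569.7 -132.8  202.9] rot [ 3.1240e+00 -2.1000e-03  1.5719e+00] F [ 2.9 -0.3  6.5] op 1.004
delta cm [ 24.5  -15.31   1.07] twist 0.001
```

View pics/w9c.png

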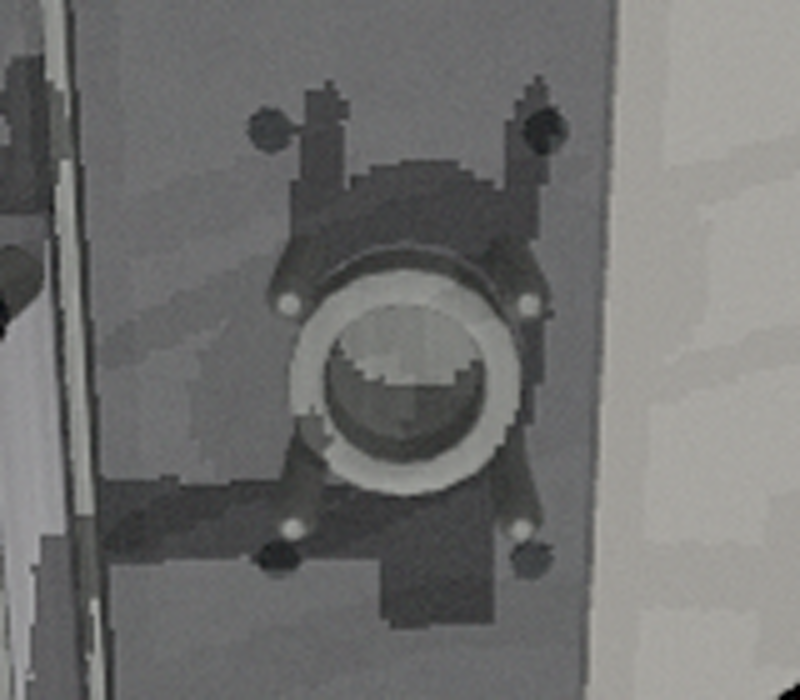

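Call:
{"method": "arm_command", "body": {"plan": [{"translation":[24.5,-15.3,1],"twist":0,"gripper":1},{"translation":[24.5,-15.3,1],"twist":0,"gripper":1},{"translation":[24.5,-15.3,1],"twist":0,"gripper":1},{"translation":[24.5,-15.3,1],"twist":0,"gripper":1},{"translation":[24.5,-15.3,1],"twist":0,"gripper":1}]}}

```text
clock: 8.52
eef_pos: [456.0, 46.9, 191.2]
tcp_rot: [3.123, -0.002, 1.571]
contact_force: [0.5, 1.0, -0.3]
opening: 1.001
```

```bash
python3 - <<'E'
from h import *
go([416.5,112,110],np.pi/2)
E
```

```text
clk 8.52 pos [456.   46.9 191.2] rot [ 3.1234e+00 -2.3000e-03  1.5711e+00] F [ 0.5  1.  -0.3] op 1.001
delta cm [ 6.49 -4.1   8.06] twist 0.0
```

Call:
{"method": "arm_command", "body": {"plan": [{"translation":[3,-2,3],"twist":0,"gripper":1},{"translation":[5.5,-3.5,6],"twist":0,"gripper":1},{"translation":[6.5,-4.1,8],"twist":0,"gripper":1},{"translation":[6.5,-4.1,8],"twist":0,"gripper":1},{"translation":[6.5,-4.1,8],"twist":0,"gripper":1}]}}

```text
clock: 8.93
eef_pos: [415.4, 112.4, 109.8]
tcp_rot: [3.126, -0.002, 1.573]
contact_force: [0.8, 0.8, 0.9]
opening: 0.999
```

```bash
python3 - <<'E'
from h import *
go([416.5,112,110],np.pi/2)
m=camera_model("wrist"); im=grab_frame("wrist"); cv2.imwrite("pics/w10.png",im); np.save("w10.npy",m['pose'])
go([416.5,112,3],np.pi/2)
crop(im,190,100,150,140,5,"w10c.png")
E
```

```text
clk 8.93 pos [415.4 112.4 109.8] rot [ 3.1257e+00 -1.5000e-03  1.5735e+00] F [0.8 0.8 0.9] op 0.999
delta cm [-0.04  0.11 -0.01] twist 0.003
clk 8.98 pos [416.9 112.2 110.9] rot [ 3.1233e+00 -2.1000e-03  1.5722e+00] F [ 0.5 -1.   0.2] op 1.001
delta cm [-0.04 -0.24 10.79] twist 0.001
```

View pics/w10c.png

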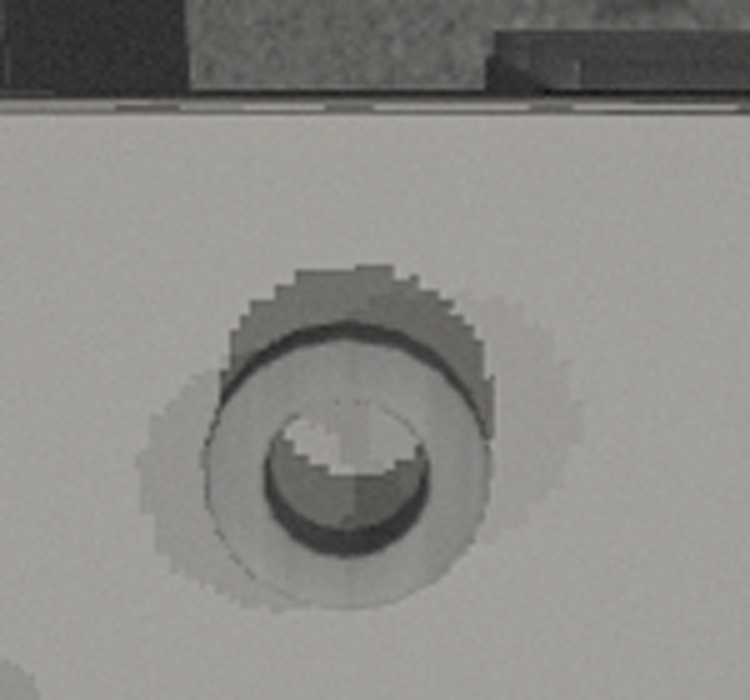

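```bash
python3 - <<'E'
from h import *
m=camera_model("wrist"); m['pose']=np.load("w10.npy")
f=lambda x,y,z=15:px2w(m,[(x+.5)/5-.5+190,(y+.5)/5-.5+100],z)[0]
a,b,c,d=f(204,473),f(492,473),f(348,338),f(348,609)
print(((a+b)/2).round(1),((c+d)/2).round(1),np.linalg.norm(a-b),np.linalg.norm(c-d))
go([416.5,112,5],np.pi/2)
E
```

```text
[416.7 113.2  15. ] [417.5 113.2  15. ] 49.046543364928155 48.75720956234851
clk 8.98 pos [416.9 112.2 110.9] rot [ 3.1233e+00 -2.1000e-03  1.5722e+00] F [ 0.5 -1.   0.2] op 1.001
delta cm [-0.04 -0.24 10.59] twist 0.001
```

Call:
{"method": "arm_command", "body": {"plan": [{"translation":[-0.1,-0.2,4],"twist":0,"gripper":1},{"translation":[-0.1,-0.2,7.5],"twist":0,"gripper":1},{"translation":[-0.1,-0.2,9.8],"twist":0,"gripper":1},{"translation":[-0.1,-0.2,10.6],"twist":0,"gripper":0.8},{"translation":[-0.1,-0.2,10.6],"twist":0,"gripper":0.7}]}}

```text
clock: 9.4
eef_pos: [417.4, 110.6, 4.3]
tcp_rot: [3.124, -0.002, 1.571]
contact_force: [0.4, 0.8, -0.5]
opening: 0.746
```

```bash
python3 - <<'E'
from h import *
go([417.1,111.5,3],np.pi/2)
E
```

```text
clk 9.4 pos [417.4 110.6   4.3] rot [ 3.1245e+00 -1.7000e-03  1.5710e+00] F [ 0.4  0.8 -0.5] op 0.746
delta cm [ 0.09 -0.03  0.13] twist 0.0
```

Call:
{"method": "arm_command", "body": {"plan": [{"translation":[0.05,0,0.1],"twist":0,"gripper":0.6},{"translation":[0.05,0,0.1],"twist":0,"gripper":0.3},{"translation":[0.05,0,0.1],"twist":0,"gripper":0.3},{"translation":[0.05,0,0],"twist":0,"gripper":0.3},{"translation":[0.05,0,0],"twist":0,"gripper":0.3}], "squeeze": 30}}

```text
clock: 9.82
eef_pos: [418.3, 111.3, 5.4]
tcp_rot: [3.122, -0.002, 1.571]
contact_force: [0.9, 0.2, -0.5]
opening: 0.572
```

```bash
python3 - <<'E'
from h import *
go([417.1,111.5,140],np.pi/2)
E
```

```text
clk 9.82 pos [418.3 111.3   5.4] rot [ 3.1224e+00 -2.2000e-03  1.5709e+00] F [ 0.9  0.2 -0.5] op 0.572
delta cm [  0.05   0.14 -13.46] twist 0.0
```

Call:
{"method": "arm_command", "body": {"plan": [{"translation":[0,0,-3],"twist":0,"gripper":0.3},{"translation":[0,0,-7],"twist":0,"gripper":0.3},{"translation":[0,0,-11],"twist":0,"gripper":0.3},{"translation":[0,0,-13.5],"twist":0,"gripper":0.3},{"translation":[0,0,-14],"twist":0,"gripper":0.3}]}}

```text
clock: 10.23
eef_pos: [418.2, 111.7, 150.2]
tcp_rot: [3.115, -0.004, 1.571]
contact_force: [1.3, 0.4, -0.6]
opening: 0.569
```

```bash
python3 - <<'E'
from h import *
im=grab_frame("wrist"); cv2.imwrite("pics/w11.png",im)
go([567,-131.2,180],np.pi/2)
crop(im,190,160,140,150,5,"w11c.png")
E
```

```text
clk 10.28 pos [417.8 111.6 149. ] rot [ 3.1157 -0.0041  1.571 ] F [ 0.4  0.5 -1. ] op 0.563
delta cm [-24.27  15.    -2.81] twist 0.0
```

View pics/w11c.png

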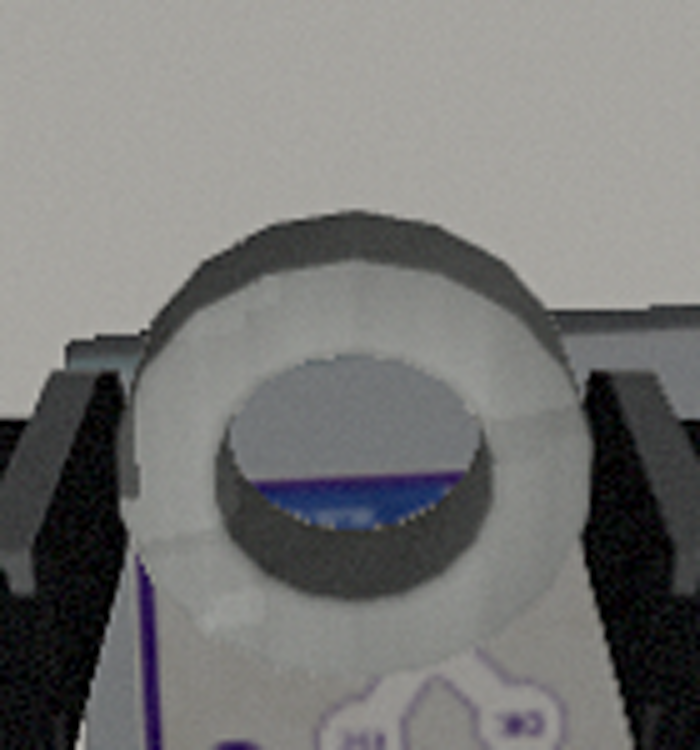

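```bash
python3 - <<'E'
from h import *
m=wrist_in_tool()
for zt in (-7,-9.6,-12):
  f=lambda x,y:px2w(m,[(x+.5)/5-.5+190,(y+.5)/5-.5+160],zt)[0]
  a,b,c,d=f(125,455),f(592,455),f(358,260),f(358,672)
  print(zt,((a+b)/2).round(1),((c+d)/2).round(1),np.linalg.norm(b-a).round(1),np.linalg.norm(d-c).round(1))
E
```

```text
-7 [ 2.1 -2.2 -7. ] [ 2.1  0.3 -7. ] 48.4 48.1
-9.6 [ 2.1 -3.6 -9.6] [ 2.1 -1.2 -9.6] 47.4 47.2
-12 [  2.1  -4.9 -12. ] [  2.1  -2.5 -12. ] 46.6 46.4
```

Call:
{"method": "arm_command", "body": {"plan": [{"translation":[-24.3,15.0,-8],"twist":0,"gripper":0.3},{"translation":[-24.3,15.0,-8],"twist":0,"gripper":0.3},{"translation":[-24.3,15.0,-8],"twist":0,"gripper":0.3},{"translation":[-24.3,15.0,-8],"twist":0,"gripper":0.3},{"translation":[-24.3,15.0,-8],"twist":0,"gripper":0.3}]}}

```text
clock: 10.7
eef_pos: [520.5, -60.3, 205.0]
tcp_rot: [3.117, -0.004, 1.571]
contact_force: [0.7, 0.6, -0.1]
opening: 0.569
```

```bash
python3 - <<'E'
from h import *
go([566,-131.2,230],np.pi/2)
E
```

```text
clk 10.7 pos [520.5 -60.3 205. ] rot [ 3.1174 -0.0043  1.5713] F [ 0.7  0.6 -0.1] op 0.569
delta cm [-7.08  4.61 -2.42] twist 0.001
```

Call:
{"method": "arm_command", "body": {"plan": [{"translation":[-3.5,2.3,-1.2],"twist":0,"gripper":0.3},{"translation":[-6,4,-2],"twist":0,"gripper":0.3},{"translation":[-7.1,4.6,-2.4],"twist":0,"gripper":0.3},{"translation":[-7.1,4.6,-2.4],"twist":0,"gripper":0.3},{"translation":[-7.1,4.6,-2.4],"twist":0,"gripper":0.3}]}}

```text
clock: 11.12
eef_pos: [565.0, -131.3, 228.1]
tcp_rot: [3.12, -0.005, 1.57]
contact_force: [-0.8, -0.1, -1.6]
opening: 0.572
```

```bash
python3 - <<'E'
from h import *
go([567,-131.2,105],np.pi/2)
E
```

```text
clk 11.12 pos [ 565.  -131.3  228.1] rot [ 3.1199 -0.0053  1.5699] F [-0.8 -0.1 -1.6] op 0.572
delta cm [-0.06 -0.06 12.31] twist -0.001
```

Call:
{"method": "arm_command", "body": {"plan": [{"translation":[0,0,0],"twist":0,"gripper":0.3},{"translation":[0,0,0.5],"twist":0,"gripper":0.3},{"translation":[0,0,4],"twist":0,"gripper":0.3},{"translation":[0,0,8.1],"twist":0,"gripper":0.3},{"translation":[0,0,12.2],"twist":0,"gripper":0.3}]}}

```text
clock: 11.53
eef_pos: [567.4, -129.4, 105.2]
tcp_rot: [3.118, -0.005, 1.571]
contact_force: [1.4, -0.8, -1.7]
opening: 0.569
```

```bash
python3 - <<'E'
from h import *
go([567,-131.2,85],np.pi/2)
E
```

```text
clk 11.53 pos [ 567.4 -129.4  105.2] rot [ 3.1181 -0.0049  1.5714] F [ 1.4 -0.8 -1.7] op 0.569
delta cm [-0.19 -0.09  2.02] twist 0.001
```

Call:
{"method": "arm_command", "body": {"plan": [{"translation":[-0.2,-0.05,1],"twist":0,"gripper":0.3},{"translation":[-0.2,-0.05,2],"twist":0,"gripper":0.3},{"translation":[-0.2,-0.05,2],"twist":0,"gripper":0.3},{"translation":[-0.2,-0.05,2],"twist":0,"gripper":0.3},{"translation":[-0.2,-0.05,2],"twist":0,"gripper":0.3}]}}

```text
clock: 11.95
eef_pos: [568.8, -131.5, 87.2]
tcp_rot: [3.115, -0.004, 1.572]
contact_force: [0.3, 0.0, -0.1]
opening: 0.571
```

```bash
python3 - <<'E'
from h import *
go([567,-131.2,62],np.pi/2)
m=camera_model("wrist"); im=grab_frame("wrist"); np.save("w12.npy",m['pose'])
crop(im,180,140,160,180,4,"w12c.png")
print(w2px(m,[[544,-151.4,65],[544,-106,65],[566.3,-128.8,15+26+15+37]]))
go([567,-131.2,62],np.pi/2)
E
```

```text
clk 11.95 pos [ 568.8 -131.5   87.2] rot [ 3.115  -0.0042  1.5716] F [ 0.3  0.  -0.1] op 0.571
delta cm [ 0.02 -0.25  2.51] twist 0.001
[[223.46715017 191.36722556]
 [300.83174016 191.29649062]
 [262.38089737 249.10321476]]
clk 12.0 pos [ 568.9 -131.6   87.3] rot [ 3.1147 -0.0042  1.5714] F [-0.1  0.3 -0.2] op 0.569
delta cm [ 0.03 -0.25  2.52] twist 0.001
```

View pics/w12c.png

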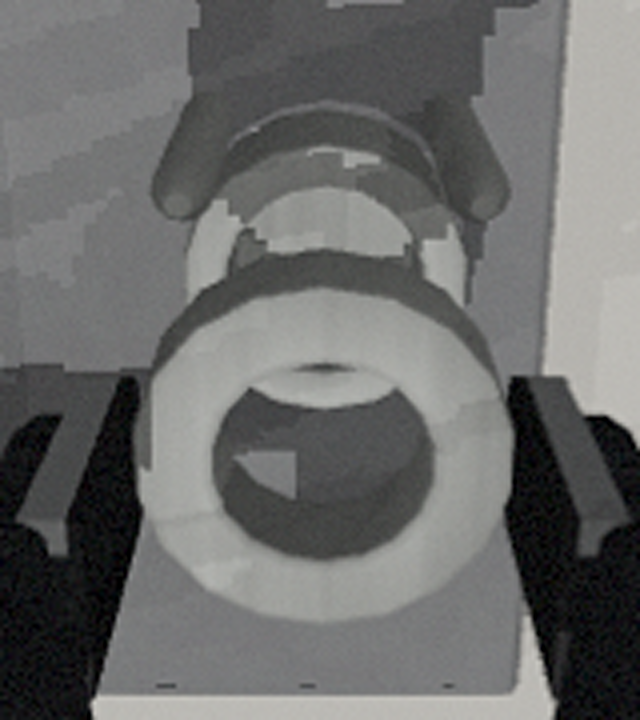

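Call:
{"method": "arm_command", "body": {"plan": [{"translation":[0,-0.2,0.8],"twist":0,"gripper":0.3},{"translation":[0,-0.25,1.6],"twist":0,"gripper":0.3},{"translation":[0,-0.25,2.5],"twist":0,"gripper":0.3},{"translation":[0,-0.25,2.8],"twist":0,"gripper":0.3},{"translation":[0,-0.25,2.8],"twist":0,"gripper":0.3}]}}

```text
clock: 12.42
eef_pos: [566.1, -131.2, 57.8]
tcp_rot: [3.117, -0.005, 1.571]
contact_force: [0.4, 0.2, -0.3]
opening: 0.565
```

```bash
python3 - <<'E'
from h import *
go([567,-131.2,46.5],np.pi/2)
E
```

```text
clk 12.42 pos [ 566.1 -131.2   57.8] rot [ 3.1171 -0.0047  1.5714] F [ 0.4  0.2 -0.3] op 0.565
delta cm [-0.    0.06  1.13] twist 0.001
```

Call:
{"method": "arm_command", "body": {"plan": [{"translation":[0,0.05,0.4],"twist":0,"gripper":0.3},{"translation":[0,0.05,0.8],"twist":0,"gripper":0.3},{"translation":[0,0.05,1.1],"twist":0,"gripper":0.3},{"translation":[0,0.05,1.2],"twist":0,"gripper":0.3},{"translation":[0,0.05,1.2],"twist":0,"gripper":0.3}]}}

```text
clock: 12.83
eef_pos: [566.9, -131.2, 45.9]
tcp_rot: [3.117, -0.005, 1.571]
contact_force: [-0.7, 1.1, 1.1]
opening: 0.567
```

```bash
python3 - <<'E'
from h import *
go([567,-131.2,46.5],np.pi/2)
E
```

```text
clk 12.83 pos [ 566.9 -131.2   45.9] rot [ 3.1172 -0.0048  1.5715] F [-0.7  1.1  1.1] op 0.567
delta cm [-0.    0.01 -0.06] twist 0.001
```

Contact about to be reached; release and rise softly.

Call:
{"method": "arm_command", "body": {"plan": [{"translation":[0,0,0.1],"twist":0,"gripper":0.3},{"translation":[0,0,0.1],"twist":0,"gripper":0.68},{"translation":[0,0,0.1],"twist":0,"gripper":0.68},{"translation":[0,0,0],"twist":0,"gripper":0.7},{"translation":[0,0,-1],"twist":0,"gripper":0.7}]}}

```text
clock: 13.25
eef_pos: [565.6, -130.9, 54.8]
tcp_rot: [3.12, -0.005, 1.571]
contact_force: [-0.1, -0.2, 0.0]
opening: 0.7
```

Call:
{"method": "arm_command", "body": {"plan": [{"translation":[0,0,-2],"twist":0,"gripper":0.7},{"translation":[0,0,-5],"twist":0,"gripper":0.7},{"translation":[0,0,-8.5],"twist":0,"gripper":0.8},{"translation":[0,0,-10.5],"twist":0,"gripper":1},{"translation":[0,0,-11],"twist":0,"gripper":1}]}}

```text
clock: 13.67
eef_pos: [565.4, -132.1, 169.5]
tcp_rot: [3.113, -0.004, 1.571]
contact_force: [0.8, 0.1, -0.1]
opening: 0.997
```

```bash
python3 - <<'E'
from h import *
im=grab_frame("wrist"); cv2.imwrite("pics/w13.png",im)
go([412,363,180],np.pi/2)
crop(im,180,80,160,150,5,"w13c.png")
E
```

```text
clk 13.72 pos [ 565.  -132.   168.4] rot [ 3.1144 -0.0041  1.5715] F [ 0.2 -0.8  0. ] op 1.001
delta cm [ 49.51 -15.23  -1.37] twist 0.001
```

View pics/w13c.png

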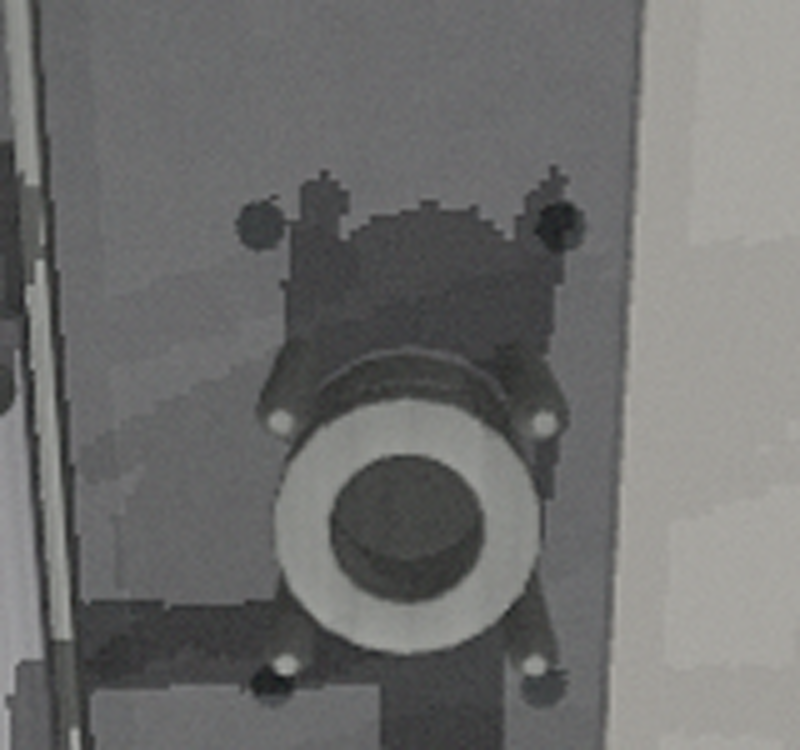

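Call:
{"method": "arm_command", "body": {"plan": [{"translation":[49.4,-15.3,-2],"twist":0,"gripper":1},{"translation":[49.4,-15.3,-2],"twist":0,"gripper":1},{"translation":[49.4,-15.3,-2],"twist":0,"gripper":1},{"translation":[49.4,-15.3,-2],"twist":0,"gripper":1},{"translation":[49.4,-15.3,-2],"twist":0,"gripper":1}]}}

```text
clock: 14.13
eef_pos: [500.2, 68.7, 172.5]
tcp_rot: [3.116, -0.004, 1.571]
contact_force: [0.1, 0.4, 0.1]
opening: 0.999
```

```bash
python3 - <<'E'
from h import *
go([411,362,130],np.pi/2)
E
```

```text
clk 14.13 pos [500.2  68.7 172.5] rot [ 3.1161 -0.0039  1.5707] F [0.1 0.4 0.1] op 0.999
delta cm [29.31 -9.03  4.13] twist -0.0
```

Call:
{"method": "arm_command", "body": {"plan": [{"translation":[29.3,-9.0,2],"twist":0,"gripper":1},{"translation":[29.3,-9.0,2],"twist":0,"gripper":1},{"translation":[29.3,-9.0,2],"twist":0,"gripper":1},{"translation":[29.3,-9.0,2],"twist":0,"gripper":1},{"translation":[29.3,-9.0,2],"twist":0,"gripper":1}]}}

```text
clock: 14.55
eef_pos: [438.8, 267.3, 157.5]
tcp_rot: [3.117, -0.003, 1.571]
contact_force: [1.6, 0.8, -0.1]
opening: 1.002
```

```bash
python3 - <<'E'
from h import *
go([411,362,120],np.pi/2)
E
```

```text
clk 14.55 pos [438.8 267.3 157.5] rot [ 3.1173e+00 -3.1000e-03  1.5707e+00] F [ 1.6  0.8 -0.1] op 1.002
delta cm [ 9.46 -2.87  3.71] twist -0.0
```

Call:
{"method": "arm_command", "body": {"plan": [{"translation":[3.5,-1,1.5],"twist":0,"gripper":1},{"translation":[7,-2.2,2.8],"twist":0,"gripper":1},{"translation":[9.4,-2.9,3.7],"twist":0,"gripper":0.9},{"translation":[9.4,-2.9,3.7],"twist":0,"gripper":0.8},{"translation":[9.4,-2.9,3.7],"twist":0,"gripper":0.8}]}}

```text
clock: 14.97
eef_pos: [409.2, 361.7, 118.4]
tcp_rot: [3.12, -0.001, 1.573]
contact_force: [0.1, -0.7, -0.3]
opening: 0.8
```

```bash
python3 - <<'E'
from h import *
m=camera_model("wrist"); im=grab_frame("wrist"); cv2.imwrite("pics/w14.png",im); np.save("w14.npy",m['pose'])
go([411,362,30],np.pi/2)
crop(im,190,100,150,140,5,"w14c.png")
E
```

```text
clk 15.02 pos [409.8 360.9 119. ] rot [ 3.1189e+00 -1.3000e-03  1.5722e+00] F [ 0.  -0.1 -0.2] op 0.798
delta cm [ 0.1  -0.08  8.9 ] twist 0.001
```

View pics/w14c.png

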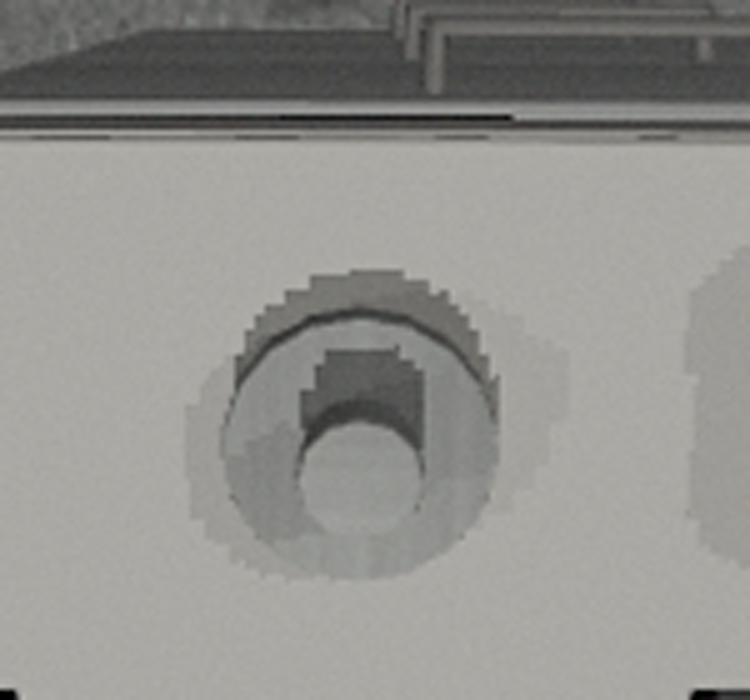

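```bash
python3 - <<'E'
from h import *
m=camera_model("wrist"); m['pose']=np.load("w14.npy")
def c(x0,x1,y0,y1,z):
  f=lambda x,y:px2w(m,[(x+.5)/5-.5+190,(y+.5)/5-.5+100],z)[0]
  a,b,c,d=f(x0,(y0+y1)/2),f(x1,(y0+y1)/2),f((x0+x1)/2,y0),f((x0+x1)/2,y1)
  print(((a+b)/2).round(1),((c+d)/2).round(1),np.linalg.norm(a-b),np.linalg.norm(c-d))
c(224,498,320,580,10);c(300,422,420,536,25)
go([411,361.5,16],np.pi/2)
E
```

```text
[411.3 364.7  10. ] [412.1 364.7  10. ] 49.08652422317789 49.039496760650856
[411.4 364.6  25. ] [411.6 364.6  25. ] 20.666347717738216 20.806977058785485
clk 15.02 pos [409.8 360.9 119. ] rot [ 3.1189e+00 -1.3000e-03  1.5722e+00] F [ 0.  -0.1 -0.2] op 0.798
delta cm [ 0.04 -0.11 10.3 ] twist 0.001
```

```bash
python3 - <<'E'
from h import *
go([411.6,362.4,14],np.pi/2)
E
```

```text
clk 15.02 pos [409.8 360.9 119. ] rot [ 3.1189e+00 -1.3000e-03  1.5722e+00] F [ 0.  -0.1 -0.2] op 0.798
delta cm [ 0.13 -0.06 10.5 ] twist 0.001
```

Call:
{"method": "arm_command", "body": {"plan": [{"translation":[0.1,0,3.5],"twist":0,"gripper":0.7},{"translation":[0.1,0,7],"twist":0,"gripper":0.6},{"translation":[0.1,-0.05,9.3],"twist":0,"gripper":0.5},{"translation":[0.1,-0.05,10.3],"twist":0,"gripper":0.5},{"translation":[0.1,-0.05,10.3],"twist":0,"gripper":0.5}]}}

```text
clock: 15.43
eef_pos: [410.9, 359.9, 14.2]
tcp_rot: [3.122, 0.002, 1.571]
contact_force: [-0.6, -0.4, 0.7]
opening: 0.503
```

```bash
python3 - <<'E'
from h import *
go([411.6,362.4,14],np.pi/2)
E
```

```text
clk 15.43 pos [410.9 359.9  14.2] rot [3.1220e+00 1.6000e-03 1.5707e+00] F [-0.6 -0.4  0.7] op 0.503
delta cm [0.25 0.07 0.02] twist -0.0
```

Call:
{"method": "arm_command", "body": {"plan": [{"translation":[0.25,0.05,0],"twist":0,"gripper":0.5},{"translation":[0.25,0.05,0],"twist":0,"gripper":0.3},{"translation":[0.25,0.05,0],"twist":0,"gripper":0.1},{"translation":[0.25,0.05,0],"twist":0,"gripper":0.1},{"translation":[0.25,0.05,0],"twist":0,"gripper":0.1}], "squeeze": 30}}

```text
clock: 15.85
eef_pos: [412.5, 363.0, 15.8]
tcp_rot: [3.12, -0.0, 1.571]
contact_force: [0.5, -1.9, 7.3]
opening: 0.239
```

```bash
python3 - <<'E'
from h import *
go([411.6,362.4,14],np.pi/2)
E
```

```text
clk 15.85 pos [412.5 363.   15.8] rot [ 3.1196e+00 -1.0000e-04  1.5710e+00] F [ 0.5 -1.9  7.3] op 0.239
delta cm [-0.06 -0.09  0.18] twist 0.0
```

Call:
{"method": "arm_command", "body": {"plan": [{"translation":[0,0,-2],"twist":0,"gripper":0.1},{"translation":[0,0,-5],"twist":0,"gripper":0.1},{"translation":[0,0,-9],"twist":0,"gripper":0.1},{"translation":[0,0,-12.5],"twist":0,"gripper":0.1},{"translation":[0,0,-14],"twist":0,"gripper":0.1}], "squeeze": 40}}

```text
clock: 16.27
eef_pos: [411.0, 364.6, 161.2]
tcp_rot: [3.115, -0.005, 1.571]
contact_force: [0.8, 0.4, -0.6]
opening: 0.23
```

```bash
python3 - <<'E'
from h import *
im=grab_frame("wrist"); cv2.imwrite("pics/w15.png",im)
go([566,-131.2,200],np.pi/2)
crop(im,190,160,140,150,5,"w15c.png")
E
```

```text
clk 16.32 pos [411.6 365.2 162.4] rot [ 3.1129 -0.0062  1.5712] F [1.2 1.  1.6] op 0.228
delta cm [-49.62  15.53  -3.62] twist 0.0
```

View pics/w15c.png

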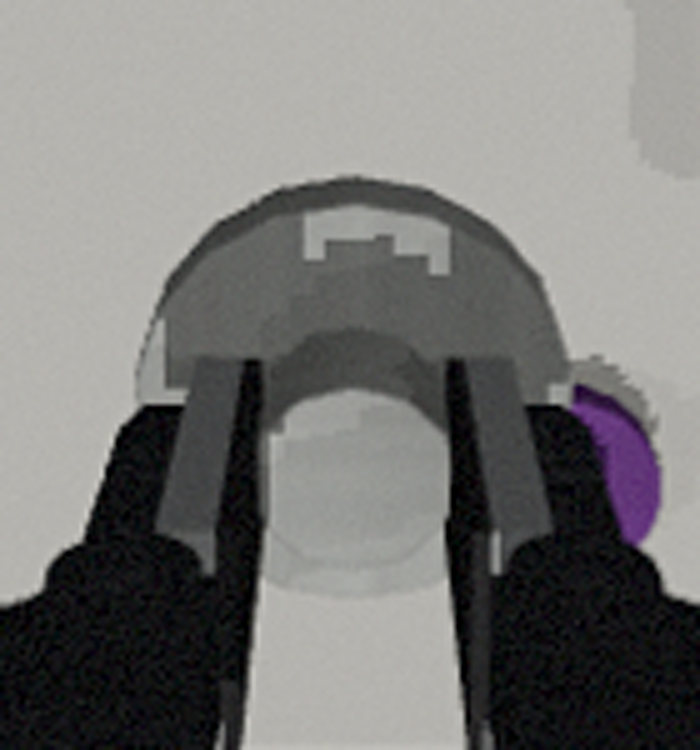

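```bash
python3 - <<'E'
from h import *
m=wrist_in_tool()
for zt in (-7,-9.2,-12):
  f=lambda x,y:px2w(m,[(x+.5)/5-.5+190,(y+.5)/5-.5+160],zt)[0]
  a,b,c,d=f(267,480),f(448,480),f(358,388),f(358,567)
  print(zt,((a+b)/2).round(1),((c+d)/2).round(1),np.linalg.norm(b-a).round(1),np.linalg.norm(d-c).round(1))
for zt in (6,):
  f=lambda x,y:px2w(m,[(x+.5)/5-.5+190,(y+.5)/5-.5+160],zt)[0]
  print("disc front edge y", f(355,205), "c", f(355,205)[1]+25)
E
```

```text
-7 [ 2.   0.8 -7. ] [ 2.1  0.7 -7. ] 18.8 21.0
-9.2 [ 2.  -0.5 -9.2] [ 2.1 -0.6 -9.2] 18.5 20.6
-12 [  2.   -2.1 -12. ] [  2.1  -2.2 -12. ] 18.1 20.2
disc front edge y [  1.7956687  -25.04664885   6.        ] c -0.046648854658215555
```

Call:
{"method": "arm_command", "body": {"plan": [{"translation":[-49.6,15.5,-4],"twist":0,"gripper":0.1},{"translation":[-49.6,15.5,-4],"twist":0,"gripper":0.1},{"translation":[-49.6,15.5,-4],"twist":0,"gripper":0.1},{"translation":[-49.6,15.5,-4],"twist":0,"gripper":0.1},{"translation":[-49.6,15.5,-4],"twist":0,"gripper":0.1}]}}

```text
clock: 16.73
eef_pos: [471.9, 163.5, 175.5]
tcp_rot: [3.112, -0.006, 1.572]
contact_force: [0.4, -0.2, -0.9]
opening: 0.227
```

```bash
python3 - <<'E'
from h import *
go([566,-131.2,190],np.pi/2)
E
```

```text
clk 16.73 pos [471.9 163.5 175.5] rot [ 3.1121 -0.0065  1.5721] F [ 0.4 -0.2 -0.9] op 0.227
delta cm [-29.48   9.41  -1.36] twist 0.001
```

Call:
{"method": "arm_command", "body": {"plan": [{"translation":[-29.5,9.4,-1.4],"twist":0,"gripper":0.1},{"translation":[-29.5,9.4,-1.4],"twist":0,"gripper":0.1},{"translation":[-29.5,9.4,-1.4],"twist":0,"gripper":0.1},{"translation":[-29.5,9.4,-1.4],"twist":0,"gripper":0.1},{"translation":[-29.5,9.4,-1.4],"twist":0,"gripper":0.1}]}}

```text
clock: 17.15
eef_pos: [534.8, -35.2, 185.7]
tcp_rot: [3.111, -0.006, 1.572]
contact_force: [1.3, 1.0, -1.2]
opening: 0.227
```

```bash
python3 - <<'E'
from h import *
go([566.4,-131.2,120],np.pi/2)
E
```

```text
clk 17.15 pos [534.8 -35.2 185.7] rot [ 3.1113 -0.0065  1.5721] F [ 1.3  1.  -1.2] op 0.227
delta cm [-9.64  2.95  6.6 ] twist 0.001
```

Call:
{"method": "arm_command", "body": {"plan": [{"translation":[-4,1.2,2],"twist":0,"gripper":0.1},{"translation":[-7.5,2.3,4.5],"twist":0,"gripper":0.1},{"translation":[-9.6,2.9,6.8],"twist":0,"gripper":0.1},{"translation":[-9.6,2.9,7.6],"twist":0,"gripper":0.1},{"translation":[-9.6,2.9,7.6],"twist":0,"gripper":0.1}]}}

```text
clock: 17.57
eef_pos: [564.4, -131.6, 107.4]
tcp_rot: [3.116, -0.008, 1.57]
contact_force: [-0.6, 0.8, -1.0]
opening: 0.228
```

```bash
python3 - <<'E'
from h import *
go([566.4,-131.2,85],np.pi/2)
E
```

```text
clk 17.57 pos [ 564.4 -131.6  107.4] rot [ 3.1157 -0.0077  1.5695] F [-0.6  0.8 -1. ] op 0.228
delta cm [0.02 0.14 2.25] twist -0.001
```

Call:
{"method": "arm_command", "body": {"plan": [{"translation":[0,0.1,0.8],"twist":0,"gripper":0.1},{"translation":[0,0.15,1.5],"twist":0,"gripper":0.1},{"translation":[0,0.15,1.9],"twist":0,"gripper":0.1},{"translation":[0,0.15,1.9],"twist":0,"gripper":0.1},{"translation":[0,0.15,1.9],"twist":0,"gripper":0.1}]}}

```text
clock: 17.98
eef_pos: [566.6, -130.7, 88.8]
tcp_rot: [3.115, -0.008, 1.571]
contact_force: [-0.9, 0.6, -1.3]
opening: 0.23
```

```bash
python3 - <<'E'
from h import *
im=grab_frame("wrist"); crop(im,180,140,160,180,4,"w16c.png")
go([566.4,-131.2,75],np.pi/2)
E
```

```text
clk 18.03 pos [ 566.7 -130.9   89. ] rot [ 3.115  -0.0075  1.5705] F [-0.2  0.4  0.1] op 0.231
delta cm [-0.04 -0.07  1.4 ] twist -0.0
```

View pics/w16c.png

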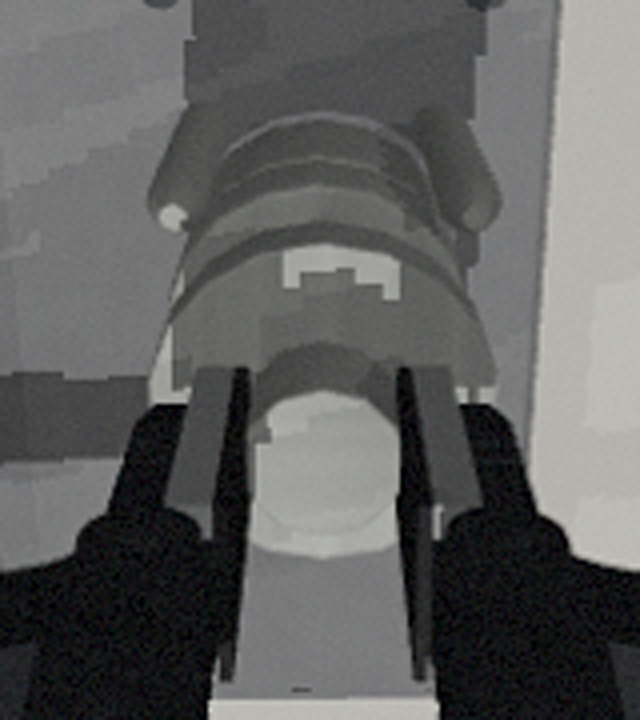

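Call:
{"method": "arm_command", "body": {"plan": [{"translation":[0,-0.05,0.5],"twist":0,"gripper":0.1},{"translation":[0,-0.05,1.0],"twist":0,"gripper":0.1},{"translation":[0,-0.05,1.4],"twist":0,"gripper":0.1},{"translation":[0,-0.05,1.5],"twist":0,"gripper":0.1},{"translation":[0,-0.05,1.5],"twist":0,"gripper":0.1}]}}

```text
clock: 18.45
eef_pos: [566.2, -130.7, 73.4]
tcp_rot: [3.116, -0.008, 1.57]
contact_force: [0.6, 0.6, -0.8]
opening: 0.233
```

```bash
python3 - <<'E'
from h import *
go([566.4,-131.2,71.5],np.pi/2)
E
```

```text
clk 18.45 pos [ 566.2 -130.7   73.4] rot [ 3.1159 -0.0077  1.5704] F [ 0.6  0.6 -0.8] op 0.233
delta cm [-0.05  0.01  0.19] twist -0.0
```

Call:
{"method": "arm_command", "body": {"plan": [{"translation":[0,0,0.1],"twist":0,"gripper":0.1},{"translation":[0,0,0.2],"twist":0,"gripper":0.1},{"translation":[0,0,0.3],"twist":0,"gripper":0.1},{"translation":[0,0,0.3],"twist":0,"gripper":0.1},{"translation":[0,0,0.3],"twist":0,"gripper":0.1}]}}

```text
clock: 18.87
eef_pos: [566.8, -130.8, 71.9]
tcp_rot: [3.115, -0.008, 1.57]
contact_force: [-4.8, 1.6, 13.6]
opening: 0.231
```

```bash
python3 - <<'E'
from h import *
go([566.4,-131.2,71.5],np.pi/2)
E
```

```text
clk 18.87 pos [ 566.8 -130.8   71.9] rot [ 3.115  -0.0076  1.5704] F [-4.8  1.6 13.6] op 0.231
delta cm [-0.04 -0.04  0.04] twist -0.0
```

Call:
{"method": "arm_command", "body": {"plan": [{"translation":[0,0,0],"twist":0,"gripper":0.23},{"translation":[0,0,0],"twist":0,"gripper":0.35},{"translation":[0,0,0],"twist":0,"gripper":0.42},{"translation":[0,0,-0.1],"twist":0,"gripper":0.45},{"translation":[0,0,-1],"twist":0,"gripper":0.5}]}}

```text
clock: 19.28
eef_pos: [565.3, -130.6, 80.7]
tcp_rot: [3.118, -0.008, 1.57]
contact_force: [0.2, 1.6, -0.3]
opening: 0.502
```

Call:
{"method": "arm_command", "body": {"plan": [{"translation":[0,0,-2],"twist":0,"gripper":0.6},{"translation":[0,0,-4.5],"twist":0,"gripper":0.8},{"translation":[0,0,-7.5],"twist":0,"gripper":1},{"translation":[0,0,-9],"twist":0,"gripper":1},{"translation":[0,0,-9],"twist":0,"gripper":1}]}}

```text
clock: 19.7
eef_pos: [565.5, -131.9, 175.1]
tcp_rot: [3.111, -0.007, 1.57]
contact_force: [0.3, -0.2, 0.7]
opening: 0.999
```

```bash
python3 - <<'E'
from h import *
m=camera_model("wrist");im=grab_frame("wrist"); cv2.imwrite("pics/w17.png",im); np.save("w17.npy",m['pose'])
go([545.6,-215,130],np.pi/2)
crop(im,180,80,160,150,5,"w17c.png")
s=grab_frame("side"); crop(s,210,130,110,80,7,"s2.png")
E
```

```text
clk 19.75 pos [ 564.5 -131.7  173. ] rot [ 3.1137 -0.0072  1.5703] F [ 0.2 -0.  -0.5] op 1.006
delta cm [-8.37 -2.    4.19] twist -0.0
```

View pics/w17c.png

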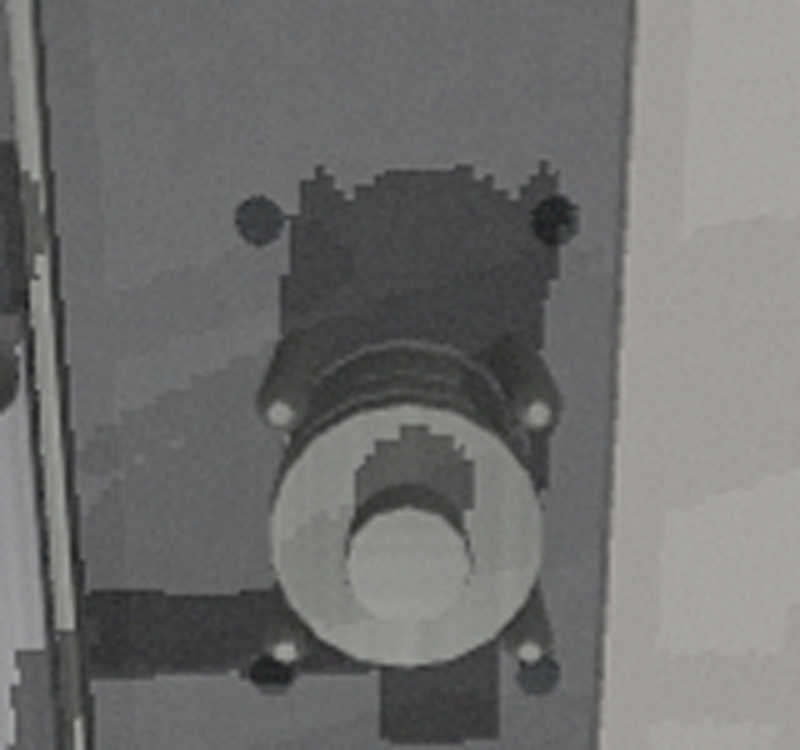

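View pics/s2.png

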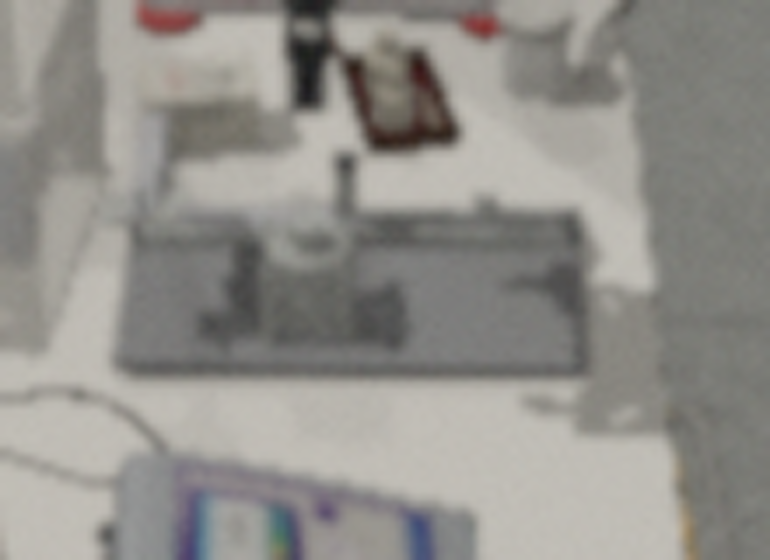

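View pics/w17.png

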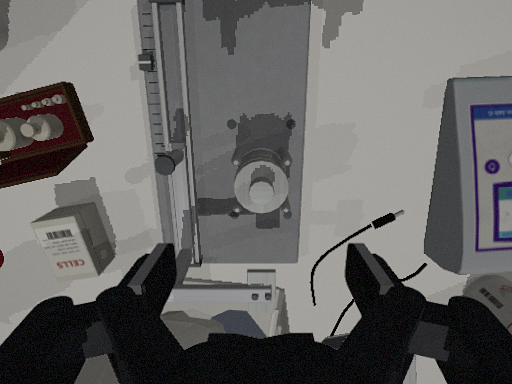

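```bash
python3 - <<'E'
from h import *
print(sense()['qpos'].round(3))
go([546,-215.5,150],-np.pi)
E
```

```text
[-0.24   0.335  1.808  0.017  0.977 -1.819]
clk 19.8 pos [ 563.5 -131.4  171.4] rot [ 3.1162 -0.0079  1.5702] F [-0.2  0.6 -0.4] op 1.001
delta cm [-8.42 -1.8   2.03] twist 4.712
```

Call:
{"method": "arm_command", "body": {"plan": [{"translation":[-4,-0.9,1],"twist":0.12,"gripper":1},{"translation":[-8,-1.8,1.5],"twist":0.24,"gripper":1},{"translation":[-8.4,-1.8,1.5],"twist":0.36,"gripper":1},{"translation":[-8.4,-1.8,1.5],"twist":0.48,"gripper":1},{"translation":[-8.4,-1.8,1.5],"twist":0.6,"gripper":1}]}}

```text
clock: 20.22
eef_pos: [544.5, -215.9, 153.5]
tcp_rot: [3.128, -0.02, 0.963]
contact_force: [-0.4, 0.4, -0.1]
opening: 1.003
```

Call:
{"method": "arm_command", "body": {"plan": [{"translation":[0,0,0],"twist":0.12,"gripper":1},{"translation":[0,0,0],"twist":0.24,"gripper":1},{"translation":[0,0,0],"twist":0.36,"gripper":1},{"translation":[0,0,0],"twist":0.48,"gripper":1},{"translation":[0,0,0],"twist":0.6,"gripper":1}]}}

```text
clock: 20.63
eef_pos: [543.5, -215.5, 151.8]
tcp_rot: [-3.139, -0.022, 0.356]
contact_force: [0.2, -0.2, 0.7]
opening: 0.998
```

```bash
python3 - <<'E'
from h import *
print(sense()['qpos'].round(3))
go([546,-215.5,150],-np.pi)
E
```

```text
[-0.39   0.371  1.804  0.021  0.952 -0.758]
clk 20.63 pos [ 543.5 -215.5  151.8] rot [-3.1391 -0.0222  0.3564] F [ 0.2 -0.2  0.7] op 0.998
delta cm [0.23 0.09 0.19] twist 3.498
```

Call:
{"method": "arm_command", "body": {"plan": [{"translation":[0.2,0,0],"twist":0.12,"gripper":1},{"translation":[0.2,0,0],"twist":0.24,"gripper":1},{"translation":[0.2,0,0],"twist":0.36,"gripper":1},{"translation":[0.2,0,0],"twist":0.48,"gripper":1},{"translation":[0.2,0,0],"twist":0.6,"gripper":1}]}}

```text
clock: 21.05
eef_pos: [544.3, -214.4, 150.2]
tcp_rot: [-3.127, -0.014, -0.25]
contact_force: [0.0, 0.1, 0.2]
opening: 0.995
```

Call:
{"method": "arm_command", "body": {"plan": [{"translation":[0,0,0],"twist":0.12,"gripper":1},{"translation":[0,0,0],"twist":0.24,"gripper":1},{"translation":[0,0,0],"twist":0.36,"gripper":1},{"translation":[0,0,0],"twist":0.48,"gripper":1},{"translation":[0,0,0],"twist":0.6,"gripper":1}]}}

```text
clock: 21.47
eef_pos: [543.3, -213.9, 148.5]
tcp_rot: [-3.123, -0.0, -0.855]
contact_force: [-0.8, 0.1, -0.4]
opening: 0.998
```

Call:
{"method": "arm_command", "body": {"plan": [{"translation":[0,0,0],"twist":0.12,"gripper":1},{"translation":[0,0,0],"twist":0.24,"gripper":1},{"translation":[0,0,0],"twist":0.36,"gripper":1},{"translation":[0,0,0],"twist":0.48,"gripper":1},{"translation":[0,0,0],"twist":0.6,"gripper":1}]}}

```text
clock: 21.88
eef_pos: [542.3, -213.5, 146.9]
tcp_rot: [-3.128, 0.012, -1.461]
contact_force: [-0.1, -0.7, 0.1]
opening: 0.998
```

Call:
{"method": "arm_command", "body": {"plan": [{"translation":[0,0,0],"twist":0.12,"gripper":1},{"translation":[0,0,0],"twist":0.24,"gripper":1},{"translation":[0,0,0],"twist":0.36,"gripper":1},{"translation":[0,0,0],"twist":0.48,"gripper":1},{"translation":[0,0,0],"twist":0.6,"gripper":1}]}}

```text
clock: 22.3
eef_pos: [541.3, -213.1, 145.3]
tcp_rot: [-3.14, 0.017, -2.067]
contact_force: [-0.5, 0.3, 0.0]
opening: 1.0
```

Call:
{"method": "arm_command", "body": {"plan": [{"translation":[0,0,0],"twist":0.12,"gripper":1},{"translation":[0,0,0],"twist":0.24,"gripper":1},{"translation":[0,0,0],"twist":0.36,"gripper":1},{"translation":[0,0,0],"twist":0.48,"gripper":1},{"translation":[0,0,0],"twist":0.6,"gripper":1}]}}

```text
clock: 22.72
eef_pos: [540.3, -212.7, 143.6]
tcp_rot: [3.131, 0.013, -2.673]
contact_force: [0.4, -0.2, -0.2]
opening: 0.999
```

```bash
python3 - <<'E'
from h import *
print(sense()['qpos'].round(3))
go([546,-215.5,150],-np.pi)
E
```

```text
[-0.387  0.382  1.808  0.021  0.951  2.274]
clk 22.72 pos [ 540.3 -212.7  143.6] rot [ 3.1309  0.013  -2.6733] F [ 0.4 -0.2 -0.2] op 0.999
delta cm [-0.39 -0.51 -0.64] twist 0.468
```

Call:
{"method": "arm_command", "body": {"plan": [{"translation":[-0.4,-0.5,0],"twist":0.12,"gripper":1},{"translation":[-0.4,-0.5,0],"twist":0.24,"gripper":1},{"translation":[-0.4,-0.5,0],"twist":0.36,"gripper":1},{"translation":[-0.4,-0.5,0],"twist":0.47,"gripper":1},{"translation":[-0.4,-0.5,0],"twist":0.47,"gripper":1}]}}

```text
clock: 23.13
eef_pos: [545.1, -214.9, 142.1]
tcp_rot: [3.125, 0.004, 3.135]
contact_force: [0.3, 0.5, -0.5]
opening: 0.999
```

```bash
python3 - <<'E'
from h import *
go([546,-215.5,31],-np.pi)
m=camera_model("wrist");im=grab_frame("wrist"); cv2.imwrite("pics/w18.png",im); np.save("w18.npy",m['pose'])
go([546,-215.5,31],-np.pi)
E
```

```text
clk 23.13 pos [ 545.1 -214.9  142.1] rot [3.1251 0.0042 3.1349] F [ 0.3  0.5 -0.5] op 0.999
delta cm [-0.04 -0.24 11.11] twist 6.277
clk 23.18 pos [ 545.2 -214.9  142.3] rot [ 3.1252  0.0045 -3.1415] F [1.1 0.4 0.5] op 1.0
delta cm [-0.03 -0.24 11.12] twist 0.0
```

View pics/w18.png

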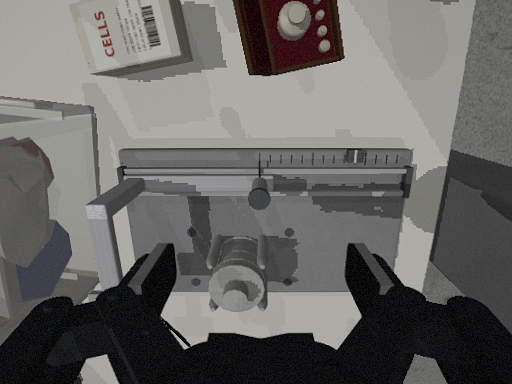

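```bash
python3 - <<'E'
from h import *
im=cv2.imread("pics/w18.png"); crop(im,240,140,140,80,5,"w18c.png")
E
```

```text
(no output)
```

View pics/w18c.png

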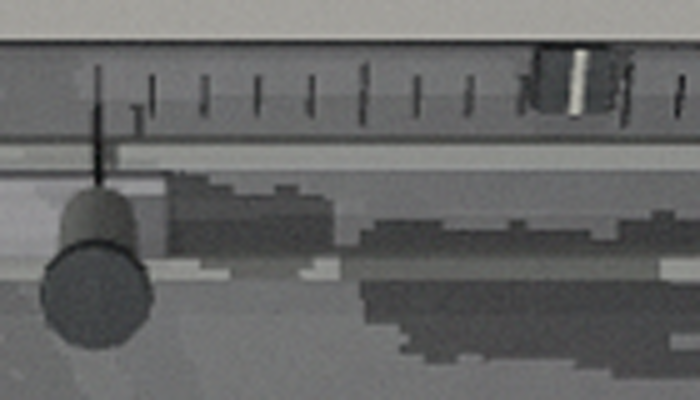

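```bash
python3 - <<'E'
from h import *
m=camera_model("wrist"); m['pose']=np.load("w18.npy")
f=lambda x,y,z:px2w(m,[(x+.5)/5-.5+240,(y+.5)/5-.5+140],z)[0].round(1)
for z in (12,19,24): print("ptr",z,f(98,75,z),f(98,150,z))
print("idx",f(577.5,82,19),f(581,55,19),f(574,112,19))
print("cap",f(97,295,68))
for x in (152,205,258,311,364,417,470,627,680): print(f(x,95,12))
E
```

```text
ptr 12 [ 545.8 -238.6   12. ] [ 545.9 -224.1   12. ]
ptr 19 [ 545.7 -239.9   19. ] [ 545.9 -225.9   19. ]
ptr 24 [ 545.7 -240.9   24. ] [ 545.8 -227.1   24. ]
idx [ 457.8 -238.2   19. ] [ 457.6 -243.2   19. ] [ 458.  -232.6   19. ]
cap [ 545.8 -214.7   68. ]
[ 535.7 -234.7   12. ]
[ 525.7 -234.6   12. ]
[ 515.7 -234.6   12. ]
[ 505.7 -234.5   12. ]
[ 495.7 -234.5   12. ]
[ 485.7 -234.4   12. ]
[ 475.7 -234.4   12. ]
[ 445.9 -234.2   12. ]
[ 435.8 -234.2   12. ]
```

Call:
{"method": "arm_command", "body": {"plan": [{"translation":[-0.2,-0.05,3.5],"twist":0,"gripper":1},{"translation":[-0.2,-0.1,7],"twist":0,"gripper":0.9},{"translation":[-0.2,-0.2,10],"twist":0,"gripper":0.7},{"translation":[-0.2,-0.2,10.9],"twist":0,"gripper":0.5},{"translation":[-0.2,-0.2,10.9],"twist":0,"gripper":0.5}]}}

```text
clock: 23.6
eef_pos: [545.5, -214.2, 30.4]
tcp_rot: [3.123, -0.001, -3.139]
contact_force: [-0.8, -0.2, 0.5]
opening: 0.501
```

```bash
python3 - <<'E'
from h import *
go([547,-215.5,32],-np.pi)
im=grab_frame("wrist"); cv2.imwrite("pics/w19.png",im)
E
```

```text
clk 23.6 pos [ 545.5 -214.2   30.4] rot [ 3.1231e+00 -8.0000e-04 -3.1388e+00] F [-0.8 -0.2  0.5] op 0.501
delta cm [-0.15 -0.12 -0.16] twist 0.003
```

View pics/w19.png

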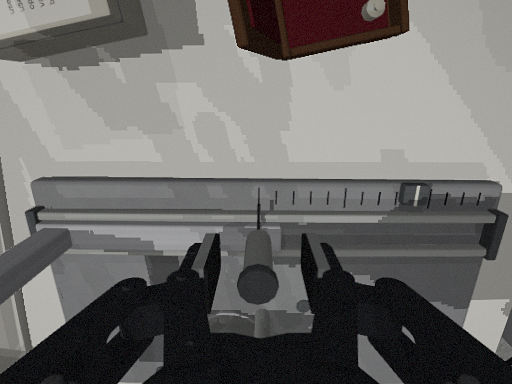

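Call:
{"method": "arm_command", "body": {"plan": [{"translation":[-0.1,-0.1,-0.1],"twist":0,"gripper":0.3},{"translation":[-0.1,-0.1,-0.1],"twist":0,"gripper":0.0},{"translation":[-0.1,-0.1,-0.1],"twist":0,"gripper":0.0},{"translation":[-0.1,-0.1,-0.1],"twist":0,"gripper":0.0},{"translation":[-0.1,-0.1,-0.1],"twist":0,"gripper":0.0}], "squeeze": 60}}

```text
clock: 24.07
eef_pos: [547.0, -216.4, 35.3]
tcp_rot: [3.125, 0.001, -3.138]
contact_force: [-8.8, -2.3, 7.3]
opening: 0.174
```

```bash
python3 - <<'E'
from h import *
go([547-87.9,-215.5,31],-np.pi)
im=grab_frame("wrist"); cv2.imwrite("pics/w20.png",im)
crop(im,220,160,220,120,3,"w20c.png")
E
```

```text
clk 24.07 pos [ 547.  -216.4   35.3] rot [ 3.1249e+00  9.0000e-04 -3.1382e+00] F [-8.8 -2.3  7.3] op 0.174
delta cm [8.79 0.11 0.43] twist 0.003
```

View pics/w20c.png

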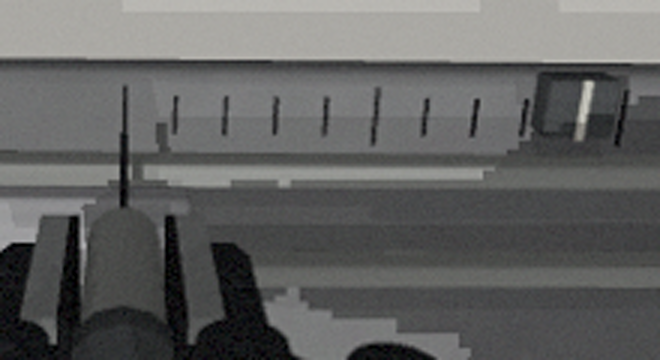

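Call:
{"method": "arm_command", "body": {"plan": [{"translation":[1,0,0],"twist":0,"gripper":0},{"translation":[2.2,0,0],"twist":0,"gripper":0},{"translation":[3.4,0,0],"twist":0,"gripper":0},{"translation":[4.4,0,0],"twist":0,"gripper":0},{"translation":[4.4,0,0],"twist":0,"gripper":0}]}}

```text
clock: 24.53
eef_pos: [501.3, -216.2, 35.6]
tcp_rot: [3.125, 0.001, -3.138]
contact_force: [4.9, 4.3, -15.5]
opening: 0.169
```

```bash
python3 - <<'E'
from h import *
go([547-87.9,-216,34],-np.pi)
E
```

```text
clk 24.53 pos [ 501.3 -216.2   35.6] rot [ 3.1247e+00  1.0000e-03 -3.1384e+00] F [  4.9   4.3 -15.5] op 0.169
delta cm [4.22 0.03 0.16] twist 0.003
```

Call:
{"method": "arm_command", "body": {"plan": [{"translation":[1,0,0.05],"twist":0,"gripper":0},{"translation":[2,0,0.1],"twist":0,"gripper":0},{"translation":[3,0,0.1],"twist":0,"gripper":0},{"translation":[4,0,0.1],"twist":0,"gripper":0},{"translation":[4.2,0,0.1],"twist":0,"gripper":0}]}}

```text
clock: 24.95
eef_pos: [459.7, -216.1, 35.5]
tcp_rot: [3.125, 0.004, -3.139]
contact_force: [8.8, 7.3, -9.8]
opening: 0.174
```

Call:
{"method": "arm_command", "body": {"plan": [{"translation":[0.1,0,0],"twist":0,"gripper":0},{"translation":[0.1,0,0],"twist":0,"gripper":0},{"translation":[0.1,0,0],"twist":0,"gripper":0},{"translation":[0.1,0,0],"twist":0,"gripper":0},{"translation":[0.1,0,0],"twist":0,"gripper":0}]}}

```text
clock: 25.37
eef_pos: [459.8, -216.1, 35.7]
tcp_rot: [3.125, 0.006, -3.139]
contact_force: [8.1, 3.9, -19.0]
opening: 0.174
```

```bash
python3 - <<'E'
from h import *
go([547-87.9,-216,34],-np.pi)
m=camera_model("wrist");np.save("w21.npy",m['pose']);im=grab_frame("wrist"); cv2.imwrite("pics/w21.png",im)
crop(im,200,160,130,90,6,"w21c.png")
go([547-87.9,-216,34],-np.pi)
E
```

```text
clk 25.37 pos [ 459.8 -216.1   35.7] rot [ 3.1251  0.0062 -3.1393] F [  8.1   3.9 -19. ] op 0.174
delta cm [0.07 0.   0.17] twist 0.002
clk 25.42 pos [ 459.8 -216.1   35.7] rot [ 3.1251  0.0061 -3.1393] F [  8.1   4.3 -19.5] op 0.17
delta cm [0.07 0.   0.17] twist 0.002
```

View pics/w21c.png

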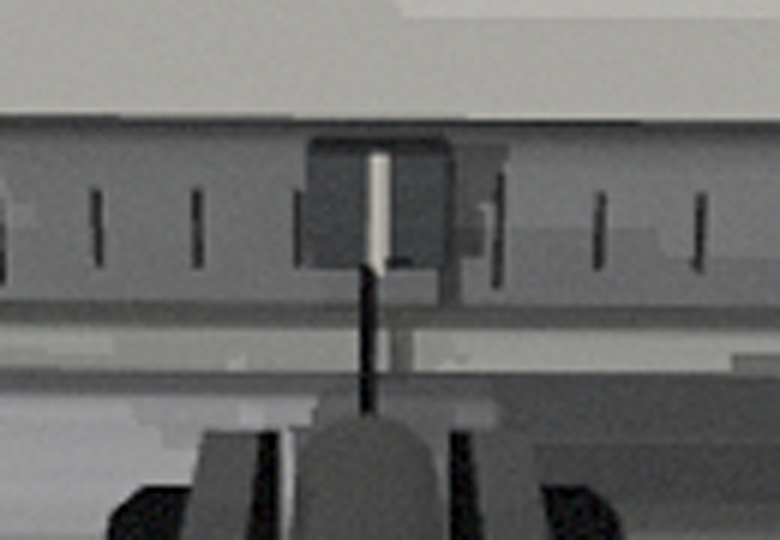

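Call:
{"method": "arm_command", "body": {"plan": [{"translation":[0.1,0,0.1],"twist":0,"gripper":0},{"translation":[0.2,0,0.2],"twist":0,"gripper":0},{"translation":[0.22,0,0.2],"twist":0,"gripper":0},{"translation":[0.22,0,0.2],"twist":0,"gripper":0},{"translation":[0.22,0,0.2],"twist":0,"gripper":0}]}}

```text
clock: 25.83
eef_pos: [460.4, -216.2, 35.4]
tcp_rot: [3.126, 0.012, -3.14]
contact_force: [7.7, 7.2, -0.9]
opening: 0.171
```

```bash
python3 - <<'E'
from h import *
go([547-87.9,-216,34],-np.pi)
m=camera_model("wrist");np.save("w22.npy",m['pose']);im=grab_frame("wrist"); cv2.imwrite("pics/w22.png",im)
crop(im,220,170,80,70,10,"w22c.png")
go([547-87.9,-216,34],-np.pi)
E
```

```text
clk 25.83 pos [ 460.4 -216.2   35.4] rot [ 3.1261  0.0115 -3.1398] F [ 7.7  7.2 -0.9] op 0.171
delta cm [0.13 0.02 0.14] twist 0.002
clk 25.88 pos [ 460.4 -216.2   35.4] rot [ 3.1261  0.0115 -3.1398] F [ 7.8  8.5 -1.1] op 0.17
delta cm [0.13 0.02 0.14] twist 0.002
```

View pics/w22c.png

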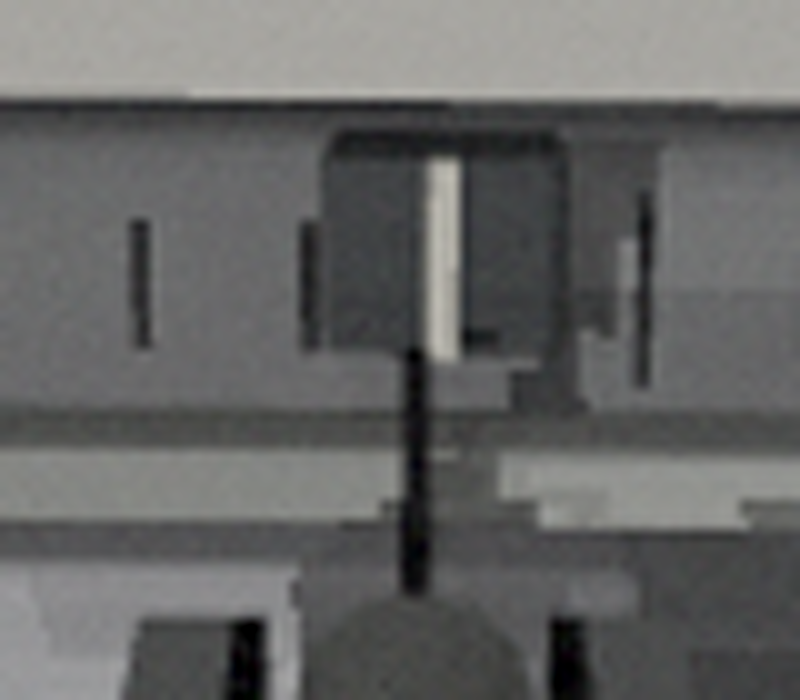

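Call:
{"method": "arm_command", "body": {"plan": [{"translation":[0.2,0,0],"twist":0,"gripper":0},{"translation":[0.35,0,0],"twist":0,"gripper":0},{"translation":[0.44,0,0],"twist":0,"gripper":0},{"translation":[0.44,0,0],"twist":0,"gripper":0},{"translation":[0.44,0,0],"twist":0,"gripper":0}]}}

```text
clock: 26.3
eef_pos: [457.1, -216.1, 35.7]
tcp_rot: [3.126, 0.014, -3.14]
contact_force: [8.0, 3.4, -17.8]
opening: 0.18
```

```bash
python3 - <<'E'
from h import *
m=camera_model("wrist");np.save("w23.npy",m['pose']);im=grab_frame("wrist"); cv2.imwrite("pics/w23.png",im)
crop(im,220,170,80,70,10,"w23c.png")
go([547-87.9,-216,34],-np.pi)
E
```

```text
clk 26.35 pos [ 457.1 -216.1   35.6] rot [ 3.1264  0.0139 -3.14  ] F [  7.6   3.5 -16.9] op 0.176
delta cm [-0.19  0.01  0.17] twist 0.002
```

View pics/w23c.png

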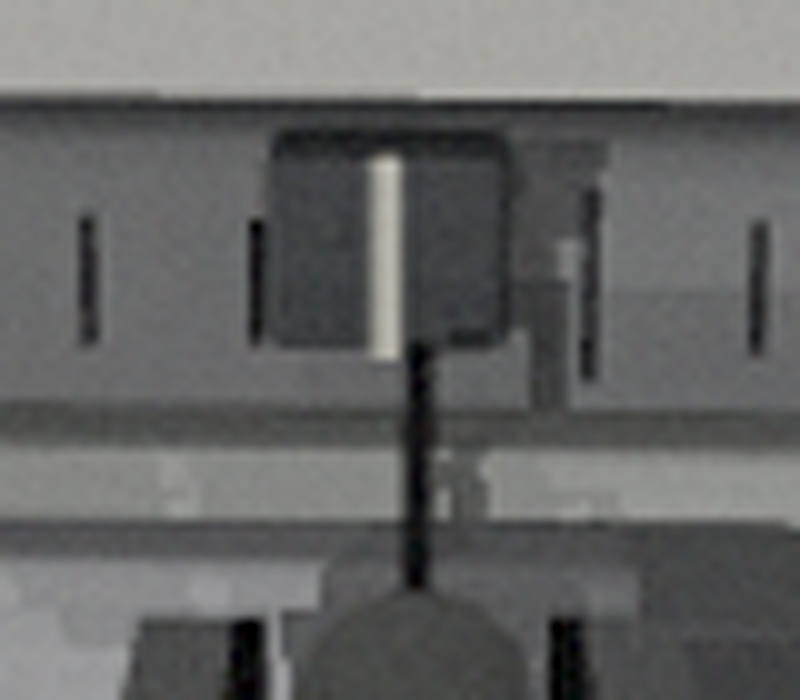

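Call:
{"method": "arm_command", "body": {"plan": [{"translation":[-0.05,0,0],"twist":0,"gripper":0},{"translation":[-0.08,0,0],"twist":0,"gripper":0},{"translation":[-0.08,0,0],"twist":0,"gripper":0},{"translation":[-0.08,0,0],"twist":0,"gripper":0},{"translation":[-0.08,0,0],"twist":0,"gripper":0}]}}

```text
clock: 26.77
eef_pos: [459.0, -216.1, 35.7]
tcp_rot: [3.127, 0.016, -3.14]
contact_force: [8.3, 3.1, -19.2]
opening: 0.177
```

```bash
python3 - <<'E'
from h import *
m=camera_model("wrist");np.save("w24.npy",m['pose']);im=grab_frame("wrist"); cv2.imwrite("pics/w24.png",im)
crop(im,220,170,80,70,10,"w24c.png")
go([547-87.9,-216,34],-np.pi)
E
```

```text
clk 26.82 pos [ 459.  -216.1   35.7] rot [ 3.1267  0.016  -3.1401] F [  9.    2.2 -20.4] op 0.171
delta cm [-0.01  0.01  0.17] twist 0.002
```

View pics/w24c.png

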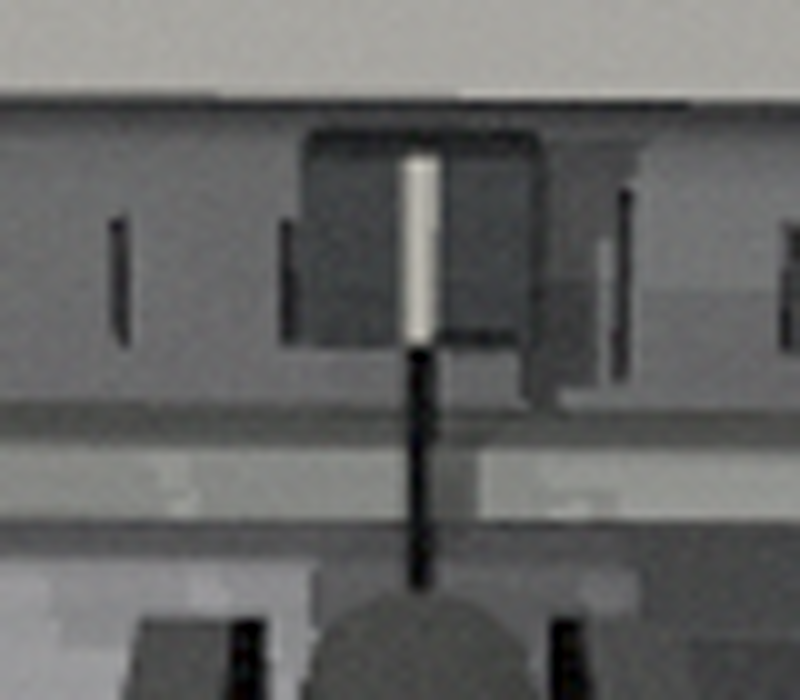

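```bash
python3 - <<'E'
from h import *
m=camera_model("wrist"); m['pose']=np.load("w24.npy")
f=lambda x,y,z:px2w(m,[(x+.5)/10-.5+220,(y+.5)/10-.5+170],z)[0].round(2)
print("ptr",f(420,450,14),f(420,450,19),f(420,450,24)," idx",f(421,250,19))
im=grab_frame("wrist"); cv2.imwrite("pics/w25.png",im)
s=grab_frame("side"); crop(s,210,120,110,80,7,"s3.png")
go([547-87.9,-216,34],-np.pi)
E
```

```text
ptr [ 458.03 -224.32   14.  ] [ 457.98 -226.39   19.  ] [ 457.93 -228.47   24.  ]  idx [ 457.95 -238.7    19.  ]
clk 26.92 pos [ 459.  -216.1   35.7] rot [ 3.1267  0.0159 -3.14  ] F [  9.    2.4 -21.2] op 0.174
delta cm [-0.01  0.    0.17] twist 0.002
```

View pics/w25.png

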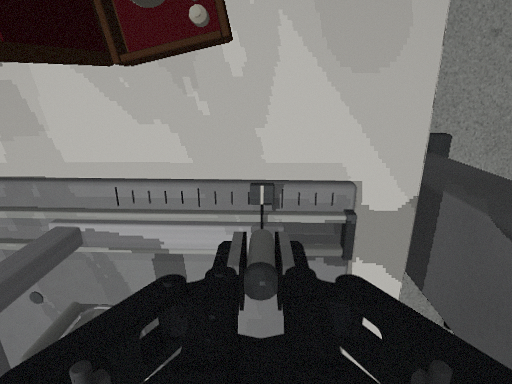

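View pics/s3.png

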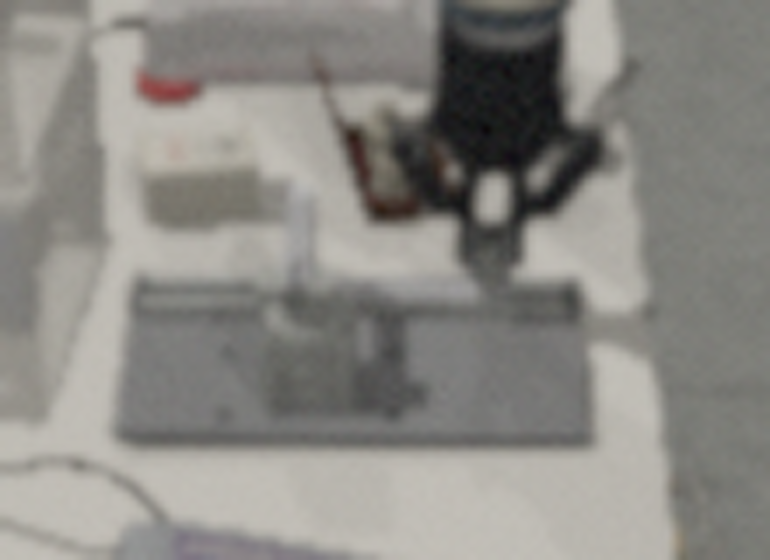

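```bash
python3 -c "
from rig import job
print(job.sign_off())"
```

```text
the job is handed in; nothing more can be done
None
```

I built the filter cell in the jig and pulled the gauge slide to the index. I handed the job in at about 27 s with the gripper still holding the handle.

- **Stack:** The body, spacer and top disc (boss up) went in, in that order. Wrist pictures after each release showed the part lying inside the four pins. The top disc met resistance with the tool at 71.9 mm, against 71.8 mm expected for a fully seated stack. The slide's arm then passed over it without a collision.
- **Slide:** In the last close picture the pointer line ran straight into the index line, both at column 420–421 of the crop. That puts the pointer at x = 457.98 mm and the line at 457.95 mm, about 88 mm of travel. The first pull stopped about 1 mm short and a correction overshot by about 1.9 mm before I brought it level. It held steady over the last readings, with about 9 N of spring load.
- **Checks that disagreed:**
  - The wrist camera read about 2 mm off along the jaw axis, and the side view differed from the top view by up to about 11 mm. I placed the parts from wrist pictures with that offset removed.
  - The tool drifted about 1.5° out of vertical, and at the end about 20 N of vertical force remained on the handle grip.
- **Not checked:** I made no separate final measurement of the pot, carton or timer, but my moves went nowhere near them.

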